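# Sort spacer blocks by probing their bores and start the rinse timer

## Task

Probe the bore of every blue spacer block on the bench with the red-handled pin: put the blocks that are drilled right through in the green rinse tray and those with a blind bore in the orange reject tray, and put the pin back upright in its stand, fully home. Only when all that is done, wind the brass key of the rinse timer clockwise, in several partial turns, right up to its stop. Leave the bottles and the beaker alone.

Things in the scene. Friction and masses are not known exactly. Their poses are not given: they have to be found in the camera images.
- block_a: blue plastic spacer block, 36 x 36 mm, 38 mm high, about 60 g, loose, standing on the bench with its bore upright. Origin: centre of its underside; z runs up the bore. The 16 mm round bore opens in the centre of the top face and is either drilled right through (38 mm) or blind (16 mm deep, solid below); the two kinds look alike. May be absent (None).
- block_b: blue plastic spacer block, 36 x 36 mm, 38 mm high, about 60 g, loose, standing on the bench with its bore upright. Origin: centre of its underside; z runs up the bore. The 16 mm round bore opens in the centre of the top face and is either drilled right through (38 mm) or blind (16 mm deep, solid below); the two kinds look alike. May be absent (None).
- block_c: blue plastic spacer block, 36 x 36 mm, 38 mm high, about 60 g, loose, standing on the bench with its bore upright. Origin: centre of its underside; z runs up the bore. The 16 mm round bore opens in the centre of the top face and is either drilled right through (38 mm) or blind (16 mm deep, solid below); the two kinds look alike. May be absent (None).
- block_d: blue plastic spacer block, 36 x 36 mm, 38 mm high, about 60 g, loose, standing on the bench with its bore upright. Origin: centre of its underside; z runs up the bore. The 16 mm round bore opens in the centre of the top face and is either drilled right through (38 mm) or blind (16 mm deep, solid below); the two kinds look alike. May be absent (None).
- block_e: blue plastic spacer block, 36 x 36 mm, 38 mm high, about 60 g, loose, standing on the bench with its bore upright. Origin: centre of its underside; z runs up the bore. The 16 mm round bore opens in the centre of the top face and is either drilled right through (38 mm) or blind (16 mm deep, solid below); the two kinds look alike. May be absent (None).
- block_f: blue plastic spacer block, 36 x 36 mm, 38 mm high, about 60 g, loose, standing on the bench with its bore upright. Origin: centre of its underside; z runs up the bore. The 16 mm round bore opens in the centre of the top face and is either drilled right through (38 mm) or blind (16 mm deep, solid below); the two kinds look alike. May be absent (None).
- block_g: blue plastic spacer block, 36 x 36 mm, 38 mm high, about 60 g, loose, standing on the bench with its bore upright. Origin: centre of its underside; z runs up the bore. The 16 mm round bore opens in the centre of the top face and is either drilled right through (38 mm) or blind (16 mm deep, solid below); the two kinds look alike. May be absent (None).
- block_h: blue plastic spacer block, 36 x 36 mm, 38 mm high, about 60 g, loose, standing on the bench with its bore upright. Origin: centre of its underside; z runs up the bore. The 16 mm round bore opens in the centre of the top face and is either drilled right through (38 mm) or blind (16 mm deep, solid below); the two kinds look alike. May be absent (None).
- pin: probe pin, 104 mm long, about 80 g: a straight steel shank 8 mm in diameter and 58 mm long below a square red handle, 22 x 22 mm and 46 mm high. Origin: tip of the shank; z runs from the tip up through the handle, which spans z = 58 to 104 mm; x and y square to the handle's faces. It starts upright in pin_stand, the handle's underside resting on the stand's top and its tip 58 mm below that top.
- pin_stand_hole0 (a point): centre of the mouth of the hole in the top of the fixed aluminium pin stand (block 50 x 50 mm, 64 mm high). The hole is 14 mm wide with a small chamfer and 60 mm deep. z up.
- rinse_tray_in (a point): centre of the inner floor of the green rinse tray, fixed, 5 mm above the bench. Inside 200 mm along x and 110 mm along y, walls 5 mm thick, rim 35 mm above the bench. z up.
- reject_tray_in (a point): centre of the inner floor of the orange reject tray; same size and axes as the rinse tray. The two trays may change places.
- key_grip (a point): point on the axis of the timer's brass key at the height to grip, 79 mm above the bench. The key is a flat upright wing 46 mm long along this point's x, 10 mm thick along y, 36 mm high (59 to 95 mm above the bench); one end of the wing, towards -x, is red. It turns about the vertical on top of a fixed round timer, 45 mm high and 100 mm across.
- timer_key (a joint): turn of the key in rad: 0 run down, grows clockwise seen from above, stops at 4.4 (the red end of the wing then points at the red mark on the dial). A spring opposes the winding: turning takes 0.09 to 0.14 N m. A friction clutch holds the key where it is released, so it can be gripped anew.
- sample_bottle: clear sample bottle with a blue cap, 66 mm in diameter, 130 mm high. Bystander: leave it alone. Origin: centre of its underside.
- amber_bottle: amber glass bottle with a black cap, 72 mm in diameter, 150 mm high. Bystander: leave it alone. Origin: centre of its underside.
- beaker: clear beaker, 68 mm in diameter, 90 mm high. Bystander: leave it alone. Origin: centre of its underside.
Things that resemble listed ones, but are neither listed nor needed, are in the scene too. Leave any brown look-alike of the block_g alone. What is shaped like the block_e but turquoise is not meant.

How it is judged:
By the outcome, as a careful person would: the job done as asked, in the order asked, and still so for the second after the job is handed in, with the robot touching nothing.
Of block_a, block_b, block_c, block_d, block_e, block_f, block_g, block_h only 3 to 4 are there at a start; the rules pass over those that are not, and their reading is None.
At some moment in a run one of block_a, block_b, block_c, block_d, block_e, block_f, block_g, block_h may be knocked a few centimetres aside while the robot is not near it.
It also fails if it takes over 210 s, if anything falls off the work surface, if the arm or the gripper's body presses on something with over 40 N, if the wrist force passes 120 N, or if a joint passes its speed limit or range.

## Robot

A 6-joint arm with a two-finger parallel gripper is mounted at the origin on the work surface. World frame = base frame: x ahead of the robot, y to its left, z up, the work surface at z = 0. Lengths are in m, angles in rad, forces in N, time in s.
With the tool pointing down it reaches from about 0.375 to 0.975 m from the base axis. Payload 3.8 kg.
Tool frame: the origin (TCP) lies midway between the tips of the shut fingers; the grasp point (between the pads) lies 19 mm behind it; z points along the fingers, x is the direction in which the jaws open and shut, and the axes are right-handed (so a half turn about z gives the same grasp; the last joint's range is limited). The gripper opens to 85 mm and grips with 20 to 120 N. Pads are 22 mm wide; open, the fingers measure 114 mm over their backs; the gripper's body (76 mm by 85 mm) begins 54 mm behind the grasp point. The pads swing forward as they close: fully open they stand 13 mm farther back than shut.
Start: joints at [-1.287, 0.264, 1.604, -0, 1.274, -0.037], TCP at [0.213, -0.641, 0.231] pointing down, gripper open.
Joint ranges: [-2.63, 2.63], [-0.94, 2.18], [0.31, 2.57], [-1.31, 4.45], [0, 2.66], [-2.55, 2.55]. Speed limits (rad/s): [2.57, 2.57, 3.14, 3.14, 3.14, 3.14].

## Interface

Orientations are given as a rotation vector (axis times angle).
In Python, from workcell import monitor, optics, ticket gives the robot as it stands.
- The arm moves only by the tool servo_tool, never from a script. Its argument "deltas" is one flat list of numbers, 6 for each row, row after row: the shift along the world's x, y, z in m, then the turn, a rotation vector about the world's x, y, z in degrees. In form: [dx, dy, dz, ax, ay, az, dx, dy, dz, ax, ay, az, ...]. A call has 1 to 5 rows; each row is the pose to reach, as a shift and turn from the pose commanded when the call began; what a row does not reach only later rows make up. A row lasts 1/10 s, in which the tool goes at most 50 mm and 8.59 degrees, less where a joint would pass 70% of its speed; a pose out of reach is approached as far as the arm can. A call with a gripper value outside its range is refused whole. "jaw" is the closure, from 0 (fully open) to 1 (shut), set as the call begins (left out, the last holds). The fingers move at their own pace and stop on an object; the grip force is fixed at half the most. Time passes only in rows, so rows that repeat a pose let the fingers close. It gives the time, the measured TCP pose, the force and the opening at its end, in the units of the state.
- monitor.get_obs(): the state, without advancing time (a new reading comes with each control period).
- optics.grab_frame(name): name is "scene" or "top" or "wrist"; returns the picture (400x640x3 uint8, red, green, blue); there is no depth.
- optics.camera_info(name): a dict with "vfov" (degrees; the focal length in pixels is half the picture's height over the tangent of half this angle, whatever the lens; pixels are square), "cx", "cy" (the principal point, pixels), "R" (3x3) and "t" (3): a world point X has camera coordinates R X + t. Camera axes: x right, y down, z forward; pixel columns grow to the right and rows downward; lengths in m; the calibration is good to about 2 mm. A picture is of the moment at which its call begins: read the wrist's pose just before it. camera_info takes no time and is no camera call; for the wrist camera it gives the pose at the moment of the call.
- ticket.sign_off(): hands the job in, once; it reports no verdict.
The state is a dict: "time": time; "joints": joint angles; "qd": joint speeds; "joint_torque": joint torques, N m; "position": TCP position; "eef_rot": TCP orientation; "contact_force": force on the tool from outside, world axes, zero at the start; "moment": the same for the moment, N m; "grip_width": finger opening in m.
Only numpy, scipy, OpenCV 4.12 (cv2) and the standard library are available. Lean on these libraries where they do the work, as an engineer would, in place of code of your own. Each camera call takes 0.05 s, during which the arm holds its last target. There are 200 camera calls.

## Working session

There is one attempt and no reset: what is moved stays moved. The work goes in short steps, Python scripts to look and compute and a tool call to move; the robot and the scene stay as the last step left them, time stands still between calls to the robot, and variables do not carry over. Pictures are saved under pics/ and viewed, about 12 in all and at most 16, crops included, and the job is handed in when it is done.

Besides the shell and the picture viewer there is one more tool, called after "Call:" as name(argument=value, ...), one argument or row to a line, values as JSON. servo_tool: Moves the arm, as the interface text tells. Its arguments: {"type":"object","properties":{"deltas":{"type":"array"},"jaw":{"type":"number"}},"required":["deltas"]}

```bash
mkdir -p pics; ls; cat > h.py <<'E'
import numpy as np, cv2
from workcell import monitor, optics, ticket
def grab(n,f=None):
    im=optics.grab_frame(n); 
    if f: cv2.imwrite('pics/'+f,cv2.cvtColor(im,cv2.COLOR_RGB2BGR))
    return im
def ray(ci,u,v,z,H=400):
    f=H/2/np.tan(np.radians(ci['vfov'])/2); R=np.array(ci['R']);t=np.array(ci['t'])
    o=-R.T@t; d=R.T@np.array([(u-ci['cx'])/f,(v-ci['cy'])/f,1]); return o+d*(z-o[2])/d[2]
def proj(ci,X,H=400):
    f=H/2/np.tan(np.radians(ci['vfov'])/2); c=np.array(ci['R'])@np.array(X)+np.array(ci['t'])
    return np.round([ci['cx']+f*c[0]/c[2],ci['cy']+f*c[1]/c[2]],1)
E
python3 - <<'E'
from h import *
np.set_printoptions(precision=4,suppress=True)
print(monitor.get_obs())
for n in ['scene','top','wrist']:
    print(n,optics.camera_info(n)); grab(n,n+'0.png')
E
```

```text
pics
{'time': 0.0, 'joints': array([-1.2869,  0.2648,  1.6054, -0.    ,  1.2737, -0.0369]), 'qd': array([ 0.0001,  0.0004,  0.0009, -0.0003, -0.0013,  0.0005]), 'joint_torque': array([ -0.0018, -51.5117, -36.7314,  -0.0003,   0.0127,   0.    ]), 'position': array([ 0.2126, -0.6399,  0.2299]), 'eef_rot': array([-2.5466,  1.8373,  0.0028]), 'contact_force': array([-0.7947,  0.5051, -0.8706]), 'moment': array([-0.0149,  0.0638,  0.0617]), 'grip_width': 0.08519064176922306}
scene {'vfov': 43.38449594111525, 'cx': 321.20061089959455, 'cy': 208.56615583567577, 'R': array([[-0.8537,  0.5207,  0.0071],
       [ 0.2964,  0.497 , -0.8155],
       [-0.4282, -0.6941, -0.5786]]), 't': array([ 0.5086, -0.0833,  1.3109])}
top {'vfov': 50.02125494346735, 'cx': 318.9136414604948, 'cy': 201.49752896315573, 'R': array([[ 0.0026, -1.    , -0.0027],
       [-0.9974, -0.0024, -0.0715],
       [ 0.0715,  0.0029, -0.9974]]), 't': array([0.0066, 0.5877, 0.9506])}
wrist {'vfov': 58.177114959805685, 'cx': 312.63341681797397, 'cy': 204.68861031215775, 'R': array([[ 0.3156, -0.9489, -0.0027],
       [-0.9035, -0.3014,  0.3046],
       [-0.2899, -0.0937, -0.9525]]), 't': array([-0.6738, -0.039 ,  0.3808])}
```

View pics/top0.png

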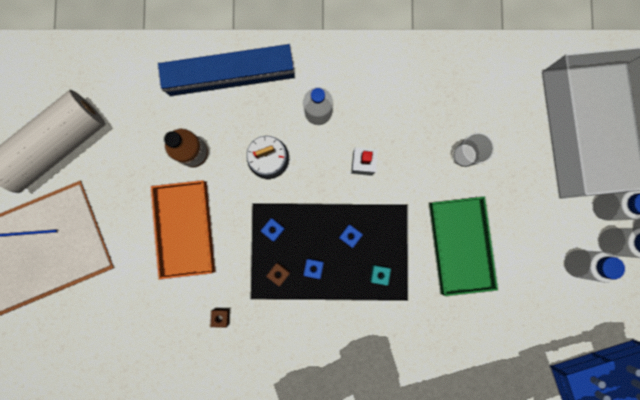

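View pics/scene0.png

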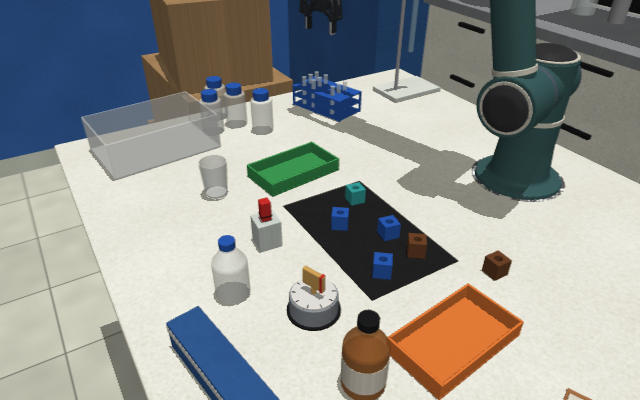

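The top view shows three blue blocks at (272,230), (351,236) and (314,269). The brown and turquoise ones are decoys. The pin is at (367,157), the key at (264,153), the orange tray at (183,229) and the green tray at (462,245). Next I'll measure these.

```bash
cat >> h.py <<'E'
def blobs(im,lo,hi,ci,z,roi=None,amin=15,show=True):
    hsv=cv2.cvtColor(im,cv2.COLOR_RGB2HSV); m=cv2.inRange(hsv,np.array(lo),np.array(hi))
    if roi: k=np.zeros_like(m);k[roi[1]:roi[3],roi[0]:roi[2]]=1;m=m*k
    out=[]
    for c in cv2.findContours(m,cv2.RETR_EXTERNAL,cv2.CHAIN_APPROX_NONE)[0]:
        if cv2.contourArea(c)<amin: continue
        r=cv2.minAreaRect(c); P=np.array([ray(ci,*p,z) for p in cv2.boxPoints(r)])
        e=P[1]-P[0];g=P[2]-P[1]
        out.append((np.round(P.mean(0),4),np.round([np.hypot(*e[:2]),np.hypot(*g[:2])],4),np.round(np.degrees([np.arctan2(e[1],e[0]),np.arctan2(g[1],g[0])]),1),np.round(r[0],1),cv2.contourArea(c)))
    if show:
        for o in out: print(*o)
    return out
E
python3 - <<'E'
from h import *
im=cv2.cvtColor(cv2.imread('pics/top0.png'),cv2.COLOR_BGR2RGB);ci=optics.camera_info('top')
for p in [(272,222),(272,237),(366,157),(262,152),(350,229),(183,200),(183,190),(460,230),(460,202)]: print(p,cv2.cvtColor(im,cv2.COLOR_RGB2HSV)[p[1],p[0]])
print('blue');blobs(im,(105,120,120),(125,255,255),ci,.038,(240,190,420,310))
print('pin');blobs(im,(0,180,120),(8,255,255),ci,.110,(340,130,400,180),8)
print('pin2');blobs(im,(172,180,120),(180,255,255),ci,.110,(340,130,400,180),8)
print('stand');blobs(im,(0,0,215),(180,40,255),ci,.064,(345,140,385,175),50)
print('brass');blobs(im,(12,120,100),(30,255,255),ci,.095,(240,130,295,180),8)
print('red');blobs(im,(0,150,100),(8,255,255),ci,.095,(240,130,295,180),3)
print('orange');blobs(im,(5,150,80),(18,255,255),ci,.035,(140,170,225,290),100)
print('green');blobs(im,(50,100,50),(75,255,255),ci,.035,(420,180,510,310),100)
c=im[125:190,235:395]; cv2.imwrite('pics/key0.png',cv2.cvtColor(cv2.resize(c,None,fx=5,fy=5,interpolation=cv2.INTER_CUBIC),cv2.COLOR_RGB2BGR))
E
```

```text
(272, 222) [110 188 179]
(272, 237) [110 191 179]
(366, 157) [  0 198 194]
(262, 152) [ 18 157 158]
(350, 229) [110 188 179]
(183, 200) [ 12 195 197]
(183, 190) [ 11 198 196]
(460, 230) [ 68 160 132]
(460, 202) [ 67 166 120]
blue
[0.4383 0.0205 0.038 ] [0.036  0.0363] [ -11.1 -101.1] [313.1 268.6] 242.0
[ 0.5106 -0.0622  0.038 ] [0.0359 0.0358] [ -36.9 -126.8] [350.5 235.8] 240.5
[0.5244 0.112  0.038 ] [0.0359 0.0362] [ -38.2 -128.3] [271.9 229.3] 239.5
pin
[ 0.6762 -0.0906  0.11  ] [0.0187 0.0168] [-89.9 179.7] [366.5 156. ] 61.5
pin2
stand
brass
[0.6908 0.1243 0.095 ] [0.0368 0.0082] [ -69.6 -159.7] [263.9 150.2] 50.0
red
orange
[0.5247 0.3137 0.035 ] [0.1211 0.2078] [ -84.5 -173.4] [181.5 229.3] 4816.5
green
[ 0.4897 -0.3131  0.035 ] [0.1211 0.2082] [ -82.3 -173.8] [463.8 245.9] 4907.5
```

View pics/key0.png

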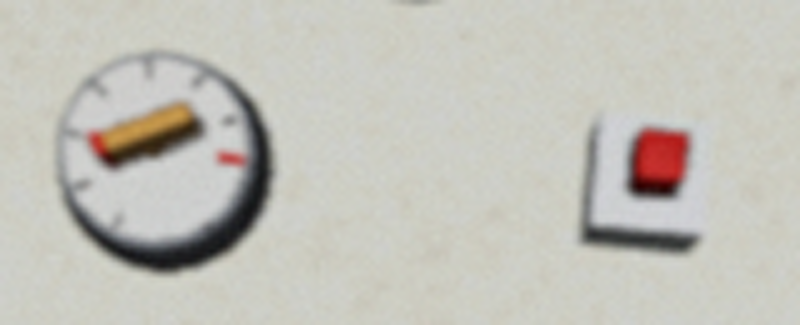

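Call:
servo_tool(
  deltas=[0.031,0.037,0.008,0,0,5,0.062,0.074,0.016,0,0,10,0.093,0.11,0.024,0,0,15,0.124,0.146,0.032,0,0,20,0.155,0.183,0.04,0,0,25],
)

```text
time: 0.65
position: [0.3686, -0.4559, 0.2712]
eef_rot: [-2.887, 1.239, 0.0]
contact_force: [1.4, -0.2, 0.5]
grip_width: 0.0856
```

Call:
servo_tool(
  deltas=[0.031,0.037,0.004,0,0,5,0.062,0.074,0.008,0,0,10,0.093,0.11,0.012,0,0,15,0.124,0.146,0.016,0,0,20,0.155,0.183,0.02,0,0,25],
)

```text
time: 1.15
position: [0.5236, -0.2728, 0.2912]
eef_rot: [3.087, -0.584, -0.0]
contact_force: [0.8, -0.9, -0.4]
grip_width: 0.0853
```

Call:
servo_tool(
  deltas=[0.031,0.037,0,0,0,5,0.062,0.074,0,0,0,10,0.093,0.11,0,0,0,15,0.124,0.146,0,0,0,20,0.155,0.183,0,0,0,21.6],
)

```text
time: 1.65
position: [0.6787, -0.0899, 0.2909]
eef_rot: [3.141, 0.003, -0.001]
contact_force: [1.3, -0.7, 0.6]
grip_width: 0.0856
```

Call:
servo_tool(
  deltas=[0,0,0,0,0,0,0,0,0,0,0,0,0,0,0,0,0,0],
)

```text
time: 1.95
position: [0.6772, -0.0922, 0.2908]
eef_rot: [3.141, -0.001, -0.002]
contact_force: [-0.1, -0.6, 0.8]
grip_width: 0.0853
```

```bash
cat >> h.py <<'E'
from scipy.spatial.transform import Rotation as Ro
def st():
    o=monitor.get_obs();x=Ro.from_rotvec(o['eef_rot']).as_matrix()
    print('t',round(o['time'],2),'p',np.round(o['position'],4),'xdir',np.round(np.degrees(np.arctan2(x[1,0],x[0,0])),1),'zax',np.round(x[:,2],3),'F',np.round(o['contact_force'],1),'M',np.round(o['moment'],2),'w',round(o['grip_width'],4),'j',np.round(o['joints'],2));return o
E
python3 - <<'E'
from h import *
st(); ci=optics.camera_info('wrist'); im=grab('wrist','w1.png'); print(proj(ci,[.678,-.09,.11]))
blobs(im,(0,170,90),(8,255,255),ci,.110,None,60)
E
```

```text
t 1.95 p [ 0.6772 -0.0922  0.2908] xdir -0.0 zax [-0.001 -0.    -1.   ] F [-0.1 -0.6  0.8] M [-0.03  0.01 -0.04] w 0.0853 j [-0.17  0.25  1.51 -0.    1.38 -0.17]
[312.7 176.5]
[ 0.6799 -0.0869  0.11  ] [0.0252 0.0201] [83.3 -6.4] [314.8 173. ] 527.0
```

View pics/w1.png

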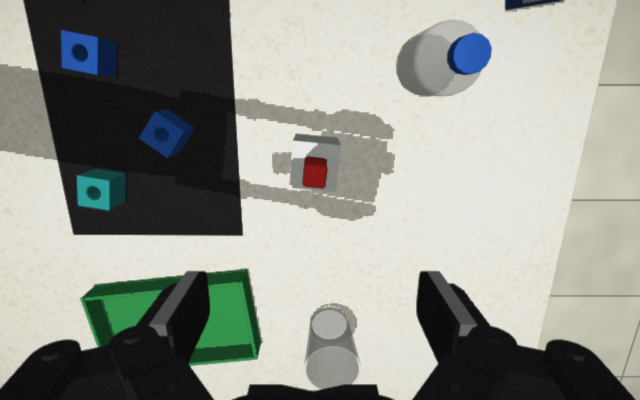

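The handle is at about (0.679, -0.0895) and yawed about -6.4°. The wrist and top views agree to within 3 mm. Now I'll grasp it.

Call:
servo_tool(
  deltas=[0.0015,0.0025,-0.04,0,0,-6.4,0.0015,0.0025,-0.08,0,0,-6.4,0.0015,0.0025,-0.12,0,0,-6.4,0.0015,0.0025,-0.16,0,0,-6.4,0.0015,0.0025,-0.18,0,0,-6.4],
)

```text
time: 2.5
position: [0.6757, -0.0904, 0.107]
eef_rot: [-3.136, 0.18, 0.01]
contact_force: [-1.1, -0.1, -1.2]
grip_width: 0.0854
```

Call:
servo_tool(
  deltas=[0,0,-0.015,0,0,0,0,0,-0.03,0,0,0,0,0,-0.038,0,0,0,0,0,-0.038,0,0,0],
)

```text
time: 2.9
position: [0.6789, -0.0893, 0.0727]
eef_rot: [-3.137, 0.177, 0.002]
contact_force: [-0.1, 0.8, -0.6]
grip_width: 0.0857
```

Call:
servo_tool(
  deltas=[0,0,0,0,0,0,0,0,0,0,0,0,0,0,0,0,0,0,0,0,0,0,0,0,0,0,0,0,0,0],
  jaw=1,
)

```text
time: 3.4
position: [0.68, -0.089, 0.0741]
eef_rot: [3.137, -0.176, 0.002]
contact_force: [0.8, 0.5, -1.1]
grip_width: 0.0213
```

Call:
servo_tool(
  deltas=[0,0,0,0,0,0,0,0,0,0,0,0,0,0,0,0,0,0,0,0,0,0,0,0,0,0,0,0,0,0],
)

```text
time: 3.9
position: [0.68, -0.089, 0.0741]
eef_rot: [3.137, -0.176, 0.002]
contact_force: [-0.2, 0.8, 5.1]
grip_width: 0.0212
```

```bash
python3 - <<'E'
from h import *
st()
E
```

```text
t 3.9 p [ 0.68   -0.089   0.0741] xdir -6.4 zax [ 0.001 -0.    -1.   ] F [-0.2  0.8  5.1] M [ 0.11 -0.01  0.09] w 0.0212 j [-0.17  0.41  1.72  0.    1.01 -0.05]
```

Call:
servo_tool(
  deltas=[0,0,0.03,0,0,0,0,0,0.06,0,0,0,0,0,0.09,0,0,0,0,0,0.12,0,0,0,0,0,0.156,0,0,0],
)

```text
time: 4.4
position: [0.6777, -0.0889, 0.2278]
eef_rot: [-3.136, 0.176, 0.007]
contact_force: [1.1, -0.7, -1.2]
grip_width: 0.0213
```

Call:
servo_tool(
  deltas=[-0.04,0.01,0.01,0,0,0,-0.08,0.02,0.02,0,0,0,-0.12,0.03,0.02,0,0,0,-0.16,0.04,0.02,0,0,0,-0.18,0.04,0.02,0,0,0],
)

```text
time: 4.9
position: [0.4954, -0.0479, 0.2478]
eef_rot: [-3.136, 0.175, 0.006]
contact_force: [-0.1, -0.7, -1.3]
grip_width: 0.0213
```

Call:
servo_tool(
  deltas=[0,0,0,0,0,0,0,0,0,0,0,0,0,0,0,0,0,0],
)

```text
time: 5.2
position: [0.5002, -0.0492, 0.2491]
eef_rot: [3.137, -0.176, 0.0]
contact_force: [-0.2, -0.6, -0.6]
grip_width: 0.0214
```

```bash
python3 - <<'E'
from h import *
o=st(); ci=optics.camera_info('wrist'); im=grab('wrist','w2.png'); p=o['position']
print('tip expected',proj(ci,p+[0,0,-.068]))
for q in [(.4383,.0205),(.5106,-.0622),(.5244,.112)]: print(q,proj(ci,[*q,.038]))
blobs(im,(105,120,60),(125,255,255),ci,.038,None,150)
h=grab('top'); blobs(h,(105,120,100),(125,255,255),optics.camera_info('top'),.038,(240,190,420,310))
E
```

```text
t 5.2 p [ 0.5002 -0.0492  0.2491] xdir -6.4 zax [ 0. -0. -1.] F [-0.2 -0.6 -0.6] M [ 0.06 -0.01 -0.  ] w 0.0214 j [-0.15 -0.08  1.94  0.    1.28 -0.04]
tip expected [311.2 221.5]
(0.4383, 0.0205) [238.7 107.4]
(0.5106, -0.0622) [323.3 183.1]
(0.5244, 0.112) [318.5 -12.7]
[ 0.5129 -0.0576  0.038 ] [0.0412 0.0393] [ 52.9 -37.3] [325.1 178.2] 1472.0
[0.4417 0.0225 0.038 ] [0.0372 0.0416] [ 74.6 -10.6] [241.9 104.5] 1655.0
[0.5202 0.0939 0.038 ] [0.0385 0.0174] [ -6.4 -95.2] [316.  11.] 481.5
[0.4312 0.0372 0.038 ] [0.0104 0.0207] [ -71.5 -161.2] [305.4 271.9] 27.0
[0.524 0.112 0.038] [0.0376 0.0382] [ -39.4 -129.5] [271.9 229.5] 265.0
```

View pics/w2.png

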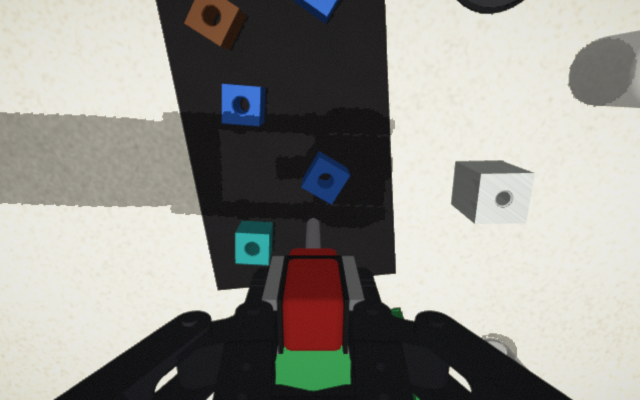

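The pin tip is at (313,220) where expected. Bore mouths show at (325,181) and (241,104), and the stand hole at (503,198). I'll refine these.

```bash
cat >> h.py <<'E'
def bore(im,ci,u,v,z,half=11,k=.75):
    "dark disc near (u,v): threshold against the local median brightness"
    g=im[v-half:v+half+1,u-half:u+half+1].max(2).astype(float); ring=np.median(np.r_[g[0],g[-1],g[:,0],g[:,-1]])
    m=(g<k*ring).astype(np.uint8); n,l,s,c=cv2.connectedComponentsWithStats(m,connectivity=4)
    i=1+np.argmin([np.hypot(*(q-half))-0.05*a[4] for q,a in zip(c[1:],s[1:])]); 
    p=c[i]+[u-half,v-half]; r=ray(ci,*p,z); print('bore px',np.round(p,1),'bbox',s[i],'pos',np.round(r,4)); return r
E
python3 - <<'E'
from h import *
im=cv2.cvtColor(cv2.imread('pics/w2.png'),cv2.COLOR_BGR2RGB);ci=optics.camera_info('wrist')
bore(im,ci,326,180,.038); bore(im,ci,241,104,.038); bore(im,ci,503,198,.064,12)
E
```

```text
bore px [325.1 180. ] bbox [  3   4  15  15 185] pos [ 0.5127 -0.0592  0.038 ]
bore px [239.7 105.6] bbox [  0   3  20  20 299] pos [0.4395 0.0221 0.038 ]
bore px [502.9 197.8] bbox [  5   5  15  15 178] pos [ 0.6787 -0.0889  0.064 ]
```

Call:
servo_tool(
  deltas=[0.0125,-0.01,-0.03,0,0,0,0.0125,-0.01,-0.06,0,0,0,0.0125,-0.01,-0.09,0,0,0,0.0125,-0.01,-0.12,0,0,0,0.0125,-0.01,-0.131,0,0,0],
)

```text
time: 5.8
position: [0.5099, -0.0588, 0.1145]
eef_rot: [-3.136, 0.176, 0.01]
contact_force: [0.1, 0.2, -0.8]
grip_width: 0.0208
```

Call:
servo_tool(
  deltas=[0,0,-0.004,0,0,0,0,0,-0.01,0,0,0,0,0,-0.015,0,0,0,0,0,-0.02,0,0,0,0,0,-0.02,0,0,0],
)

```text
time: 6.3
position: [0.5118, -0.059, 0.0983]
eef_rot: [-3.137, 0.176, -0.0]
contact_force: [-0.3, -0.7, -1.0]
grip_width: 0.0212
```

Call:
servo_tool(
  deltas=[0,0,-0.002,0,0,0,0,0,-0.004,0,0,0,0,0,-0.006,0,0,0,0,0,-0.008,0,0,0,0,0,-0.0095,0,0,0],
)

```text
time: 6.8
position: [0.5117, -0.059, 0.0885]
eef_rot: [-3.137, 0.176, 0.0]
contact_force: [-0.5, 0.2, -1.3]
grip_width: 0.0216
```

Call:
servo_tool(
  deltas=[0,0,-0.001,0,0,0,0,0,-0.002,0,0,0,0,0,-0.003,0,0,0,0,0,-0.003,0,0,0],
)

```text
time: 7.2
position: [0.5117, -0.059, 0.0856]
eef_rot: [-3.137, 0.176, 0.0]
contact_force: [-0.6, 0.6, -0.7]
grip_width: 0.021
```

Call:
servo_tool(
  deltas=[0,0,-0.0015,0,0,0,0,0,-0.003,0,0,0,0,0,-0.005,0,0,0,0,0,-0.007,0,0,0,0,0,-0.007,0,0,0],
)

```text
time: 7.7
position: [0.5115, -0.059, 0.0783]
eef_rot: [-3.137, 0.176, 0.001]
contact_force: [-0.8, 0.3, -0.9]
grip_width: 0.0214
```

Call:
servo_tool(
  deltas=[0,0,0.03,0,0,0,0,0,0.06,0,0,0,0,0,0.1,0,0,0,0,0,0.14,0,0,0,0,0,0.171,0,0,0],
)

```text
time: 8.2
position: [0.5124, -0.0591, 0.2526]
eef_rot: [3.136, -0.176, 0.004]
contact_force: [1.2, -1.2, -0.7]
grip_width: 0.0215
```

Call:
servo_tool(
  deltas=[-0.03,0.033,0,0,0,0,-0.06,0.066,0,0,0,0,-0.082,0.089,0,0,0,0,-0.082,0.089,0,0,0,0,-0.082,0.089,0,0,0,0],
)

```text
time: 8.7
position: [0.4297, 0.0302, 0.2501]
eef_rot: [3.137, -0.173, 0.002]
contact_force: [0.5, 0.1, -0.4]
grip_width: 0.0211
```

```bash
python3 - <<'E'
from h import *
o=st(); ci=optics.camera_info('wrist'); im=grab('wrist','w3.png')
r=[]
for q in [(.4395,.0221),(.524,.112),(.5127,-.0595)]:
    u,v=proj(ci,[*q,.038]).astype(int); print(q,u,v)
    if 12<v<380 and 12<u<620: bore(im,ci,u,v,.038)
blobs(im,(105,120,60),(125,255,255),ci,.038,None,150)
E
```

```text
t 8.7 p [0.4297 0.0302 0.2501] xdir -6.3 zax [ 0.001 -0.    -1.   ] F [ 0.5  0.1 -0.4] M [ 0.03 -0.03  0.  ] w 0.0211 j [ 0.01 -0.23  2.07 -0.    1.3   0.12]
(0.4395, 0.0221) 321 178
bore px [322.9 176.9] bbox [  6   3  15  15 185] pos [0.4406 0.0234 0.038 ]
(0.524, 0.112) 402 74
bore px [405.   71.9] bbox [  5   0  18  19 278] pos [0.5263 0.1143 0.038 ]
(0.5127, -0.0595) 397 244
bore px [396.5 244.7] bbox [  3   5  16  14 174] pos [ 0.5116 -0.0596  0.038 ]
[ 0.5087 -0.0542  0.038 ] [0.0441 0.0501] [ 53.  -41.3] [393.5 240. ] 1600.0
[0.4412 0.0254 0.038 ] [0.0426 0.0362] [ 79.  -10.7] [323.3 174.6] 1417.5
[0.5242 0.1142 0.038 ] [0.0402 0.0409] [ 49.  -37.8] [402.7  71.8] 1946.5
```

View pics/w3.png

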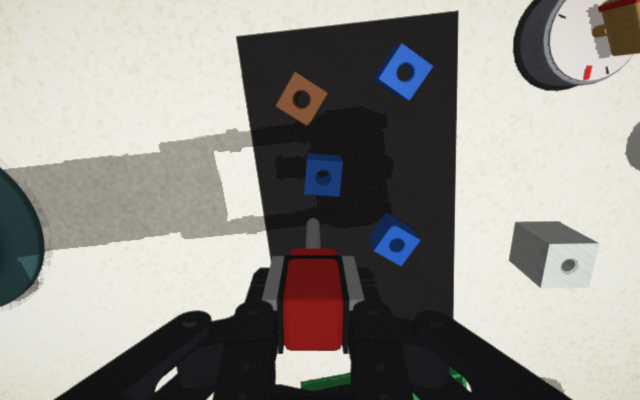

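The blocks haven't moved, and the block 2 bore is at (0.440, 0.023).

Call:
servo_tool(
  deltas=[0.0105,-0.0075,-0.03,0,0,0,0.0105,-0.0075,-0.06,0,0,0,0.0105,-0.0075,-0.09,0,0,0,0.0105,-0.0075,-0.12,0,0,0,0.0105,-0.0075,-0.131,0,0,0],
)

```text
time: 9.25
position: [0.4385, 0.0216, 0.1155]
eef_rot: [3.136, -0.178, -0.009]
contact_force: [-1.1, -1.1, -1.0]
grip_width: 0.0212
```

Call:
servo_tool(
  deltas=[0,0,-0.004,0,0,0,0,0,-0.01,0,0,0,0,0,-0.015,0,0,0,0,0,-0.02,0,0,0,0,0,-0.02,0,0,0],
)

```text
time: 9.75
position: [0.4403, 0.0225, 0.0988]
eef_rot: [-3.137, 0.176, -0.0]
contact_force: [0.4, 0.1, -0.6]
grip_width: 0.0211
```

Call:
servo_tool(
  deltas=[0,0,-0.002,0,0,0,0,0,-0.004,0,0,0,0,0,-0.006,0,0,0,0,0,-0.008,0,0,0,0,0,-0.0095,0,0,0],
)

```text
time: 10.25
position: [0.4403, 0.0225, 0.0891]
eef_rot: [-3.137, 0.176, 0.0]
contact_force: [-0.6, 0.5, -1.1]
grip_width: 0.0213
```

Call:
servo_tool(
  deltas=[0,0,-0.001,0,0,0,0,0,-0.002,0,0,0,0,0,-0.003,0,0,0,0,0,-0.003,0,0,0],
)

```text
time: 10.65
position: [0.4402, 0.0225, 0.0861]
eef_rot: [3.137, -0.176, -0.001]
contact_force: [0.7, 0.3, -1.0]
grip_width: 0.0211
```

Call:
servo_tool(
  deltas=[0,0,-0.0015,0,0,0,0,0,-0.003,0,0,0,0,0,-0.005,0,0,0,0,0,-0.007,0,0,0,0,0,-0.007,0,0,0],
)

```text
time: 11.15
position: [0.44, 0.0224, 0.0789]
eef_rot: [3.137, -0.176, -0.001]
contact_force: [0.2, -0.0, -1.1]
grip_width: 0.0212
```

Block 2 is also through. Now block 3.

Call:
servo_tool(
  deltas=[0,0,0.03,0,0,0,0,0,0.06,0,0,0,0,0,0.1,0,0,0,0,0,0.14,0,0,0,0,0,0.171,0,0,0],
)

```text
time: 11.65
position: [0.4409, 0.0224, 0.253]
eef_rot: [-3.137, 0.176, -0.004]
contact_force: [-0.2, -0.3, -0.2]
grip_width: 0.0212
```

Call:
servo_tool(
  deltas=[0.028,0.037,0,0,0,0,0.056,0.074,0,0,0,0,0.075,0.0995,0,0,0,0,0.075,0.0995,0,0,0,0,0.075,0.0995,0,0,0,0],
)

```text
time: 12.15
position: [0.5151, 0.1223, 0.2497]
eef_rot: [3.136, -0.173, -0.002]
contact_force: [-0.4, 0.6, -0.5]
grip_width: 0.021
```

```bash
python3 - <<'E'
from h import *
o=st(); ci=optics.camera_info('wrist'); im=grab('wrist','w4.png')
for q in [(.4400,.0225),(.5255,.113)]:
    u,v=proj(ci,[*q,.038]).astype(int); print(q,u,v); bore(im,ci,u,v,.038)
blobs(im,(105,120,60),(125,255,255),ci,.038,None,150)
p=o['position']; print('tip',proj(ci,p+[0,0,-.068]))
E
```

```text
t 12.15 p [0.5151 0.1223 0.2497] xdir -6.3 zax [-0.001 -0.001 -1.   ] F [-0.4  0.6 -0.5] M [0.03 0.01 0.06] w 0.021 j [ 0.19 -0.02  1.89 -0.    1.28  0.3 ]
(0.44, 0.0225) 254 267
bore px [256.8 270.4] bbox [  5   6  18  17 224] pos [0.4425 0.0186 0.038 ]
(0.5255, 0.113) 323 179
bore px [323.8 177.3] bbox [  4   2  16  15 187] pos [0.5262 0.115  0.038 ]
[0.4423 0.0296 0.038 ] [0.0534 0.0377] [ 76.4 -10.7] [255. 261.] 1144.5
[0.5264 0.1164 0.038 ] [0.0408 0.0393] [ 51.4 -38.7] [323.8 175.6] 1466.0
tip [311.3 221.4]
```

Call:
servo_tool(
  deltas=[0.011,-0.008,-0.03,0,0,0,0.011,-0.008,-0.06,0,0,0,0.011,-0.008,-0.09,0,0,0,0.011,-0.008,-0.12,0,0,0,0.011,-0.008,-0.131,0,0,0],
)

```text
time: 12.7
position: [0.523, 0.1123, 0.1159]
eef_rot: [3.135, -0.178, -0.009]
contact_force: [-1.1, -0.3, -1.0]
grip_width: 0.0212
```

Call:
servo_tool(
  deltas=[0,0,-0.004,0,0,0,0,0,-0.01,0,0,0,0,0,-0.015,0,0,0,0,0,-0.02,0,0,0,0,0,-0.02,0,0,0],
)

```text
time: 13.2
position: [0.5263, 0.114, 0.0992]
eef_rot: [3.137, -0.176, -0.0]
contact_force: [-1.1, -0.5, -0.9]
grip_width: 0.021
```

Call:
servo_tool(
  deltas=[0,0,-0.002,0,0,0,0,0,-0.004,0,0,0,0,0,-0.006,0,0,0,0,0,-0.008,0,0,0,0,0,-0.0095,0,0,0],
)

```text
time: 13.7
position: [0.5264, 0.114, 0.0899]
eef_rot: [-3.137, 0.176, 0.0]
contact_force: [-3.2, -0.1, 9.6]
grip_width: 0.0213
```

Contact at 9.6 N with the tip at z = 0.022, so block 3 is blind. This also confirms the tip calibration. Now I'll return the pin.

Call:
servo_tool(
  deltas=[0,0,0.03,0,0,0,0,0,0.06,0,0,0,0,0,0.1,0,0,0,0,0,0.14,0,0,0,0,0,0.17,0,0,0],
)

```text
time: 14.2
position: [0.5271, 0.1141, 0.2627]
eef_rot: [-3.136, 0.176, -0.004]
contact_force: [0.5, 0.3, -1.1]
grip_width: 0.0211
```

Call:
servo_tool(
  deltas=[0.028,-0.039,0,0,0,0,0.057,-0.077,0,0,0,0,0.086,-0.117,0,0,0,0,0.114,-0.155,0,0,0,0,0.142,-0.193,0,0,0,0],
)

```text
time: 14.7
position: [0.6692, -0.0807, 0.2595]
eef_rot: [-3.136, 0.176, 0.0]
contact_force: [0.8, 0.3, -0.7]
grip_width: 0.0216
```

Call:
servo_tool(
  deltas=[0,0,0,0,0,0,0,0,0,0,0,0,0,0,0,0,0,0],
)

```text
time: 15.0
position: [0.6678, -0.0784, 0.2593]
eef_rot: [-3.136, 0.176, 0.002]
contact_force: [-0.2, 0.1, -0.6]
grip_width: 0.0213
```

```bash
python3 - <<'E'
from h import *
o=st(); ci=optics.camera_info('wrist'); im=grab('wrist','w5.png'); p=o['position']
u,v=proj(ci,[.679,-.089,.064]).astype(int); print(u,v); bore(im,ci,u,v,.064); print('tip',proj(ci,p+[0,0,-.068]))
c=im[120:260,240:440]; cv2.imwrite('pics/w5c.png',cv2.cvtColor(cv2.resize(c,None,fx=3,fy=3),cv2.COLOR_RGB2BGR))
E
```

```text
t 15.0 p [ 0.6678 -0.0784  0.2593] xdir -6.4 zax [-0.001  0.001 -1.   ] F [-0.2  0.1 -0.6] M [ 0.02 -0.05 -0.02] w 0.0213 j [-0.15  0.24  1.58  0.    1.32 -0.04]
324 184
bore px [325.4 184.7] bbox [  6   6  14  13 148] pos [ 0.6797 -0.089   0.064 ]
tip [311.4 221.6]
```

View pics/w5c.png

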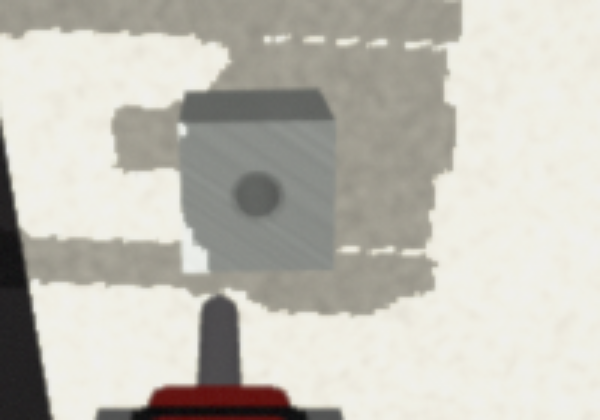

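The hole is at (0.6797, -0.089) and the tip is about 1 mm to +x of the TCP, so I'll aim the TCP at (0.679, -0.089).

Call:
servo_tool(
  deltas=[0.0112,-0.0106,-0.03,0,0,0,0.0112,-0.0106,-0.06,0,0,0,0.0112,-0.0106,-0.09,0,0,0,0.0112,-0.0106,-0.115,0,0,0,0.0112,-0.0106,-0.115,0,0,0],
)

```text
time: 15.55
position: [0.6755, -0.0876, 0.1401]
eef_rot: [-3.136, 0.173, 0.014]
contact_force: [-0.4, -0.4, -0.9]
grip_width: 0.0214
```

Call:
servo_tool(
  deltas=[0,0,-0.004,0,0,0,0,0,-0.007,0,0,0,0,0,-0.01,0,0,0,0,0,-0.013,0,0,0,0,0,-0.016,0,0,0],
)

```text
time: 16.05
position: [0.68, -0.0898, 0.1295]
eef_rot: [3.136, -0.176, 0.002]
contact_force: [-1.0, -0.6, -1.4]
grip_width: 0.0215
```

Call:
servo_tool(
  deltas=[0,0,-0.01,0,0,0,0,0,-0.02,0,0,0,0,0,-0.03,0,0,0,0,0,-0.04,0,0,0,0,0,-0.045,0,0,0],
)

```text
time: 16.55
position: [0.6784, -0.0895, 0.0816]
eef_rot: [-3.136, 0.176, 0.004]
contact_force: [-0.4, 0.7, -1.4]
grip_width: 0.021
```

Call:
servo_tool(
  deltas=[0,0,-0.002,0,0,0,0,0,-0.004,0,0,0,0,0,-0.006,0,0,0,0,0,-0.008,0,0,0,0,0,-0.009,0,0,0],
)

```text
time: 17.05
position: [0.6797, -0.0897, 0.075]
eef_rot: [3.137, -0.176, 0.001]
contact_force: [-0.6, -0.0, -1.2]
grip_width: 0.0211
```

Call:
servo_tool(
  deltas=[0,0,-0.0005,0,0,0,0,0,-0.001,0,0,0,0,0,-0.001,0,0,0],
)

```text
time: 17.35
position: [0.6797, -0.0897, 0.0741]
eef_rot: [3.137, -0.176, 0.0]
contact_force: [-1.0, 0.5, 0.6]
grip_width: 0.0211
```

Call:
servo_tool(
  deltas=[0,0,0,0,0,0,0,0,0,0,0,0,0,0,0,0,0,0,0,0,0,0,0,0,0,0,0,0,0,0],
  jaw=0.35,
)

```text
time: 17.85
position: [0.6796, -0.0897, 0.0738]
eef_rot: [-3.137, 0.176, -0.0]
contact_force: [0.2, 0.7, -0.6]
grip_width: 0.0555
```

Call:
servo_tool(
  deltas=[0,0,0.03,0,0,0,0,0,0.06,0,0,0,0,0,0.09,0,0,0,0,0,0.12,0,0,0,0,0,0.15,0,0,0],
)

```text
time: 18.35
position: [0.6794, -0.0896, 0.225]
eef_rot: [-3.137, 0.176, -0.0]
contact_force: [0.2, -0.7, -0.5]
grip_width: 0.0556
```

Call:
servo_tool(
  deltas=[-0.04,0.005,0,0,0,-5,-0.08,0.01,0,0,0,-10,-0.12,0.015,0,0,0,-15,-0.16,0.02,0,0,0,-20,-0.178,0.04,0,0,0,-28],
)

```text
time: 18.85
position: [0.4984, -0.0503, 0.2235]
eef_rot: [2.997, -0.939, -0.002]
contact_force: [1.3, 0.6, 0.3]
grip_width: 0.0556
```

```bash
python3 - <<'E'
from h import *
o=st(); ci=optics.camera_info('wrist'); im=grab('wrist','w6.png')
for q in [(.5122,-.0595),(.44,.0225)]:
    u,v=proj(ci,[*q,.038]).astype(int); print(u,v)
    if 12<v<380 and 12<u<620: bore(im,ci,u,v,.038)
blobs(im,(105,120,60),(125,255,255),ci,.038,None,150)
print('handle at .11');blobs(im,(0,170,90),(8,255,255),ci,.110,None,60)
h=grab('scene','s6.png'); c=h[180:280,210:330]
a=cv2.resize(c,None,fx=3,fy=3); b=cv2.resize(im,(480,300)); k=np.zeros((300,840,3),np.uint8);k[:,:360]=a;k[:,360:]=b
cv2.imwrite('pics/v6.png',cv2.cvtColor(cv2.resize(k,(798,285)),cv2.COLOR_RGB2BGR))
E
```

```text
t 18.85 p [ 0.4984 -0.0503  0.2235] xdir -34.8 zax [-0.001 -0.001 -1.   ] F [1.3 0.6 0.3] M [ 0.01 -0.05 -0.03] w 0.0556 j [-0.15 -0.06  1.98 -0.    1.23  0.46]
330 177
bore px [326.3 175.6] bbox [  0   3  15  16 170] pos [ 0.5104 -0.056   0.038 ]
214 149
bore px [211.7 146.2] bbox [  2   1  15  16 171] pos [0.44   0.0262 0.038 ]
[ 0.5113 -0.0554  0.038 ] [0.043  0.0401] [ 50.8 -38.9] [326.7 174.1] 1831.5
[0.4429 0.0261 0.038 ] [0.0457 0.0428] [ -11.1 -102.6] [214.2 144. ] 2171.5
[0.5199 0.1036 0.038 ] [0.0413 0.0184] [ -34.8 -127.7] [226.5  12.5] 1108.5
handle at .11
[ 0.6722 -0.0857  0.11  ] [0.0277 0.0271] [ -7.2 -88.2] [549.8 102.6] 1032.5
```

View pics/v6.png

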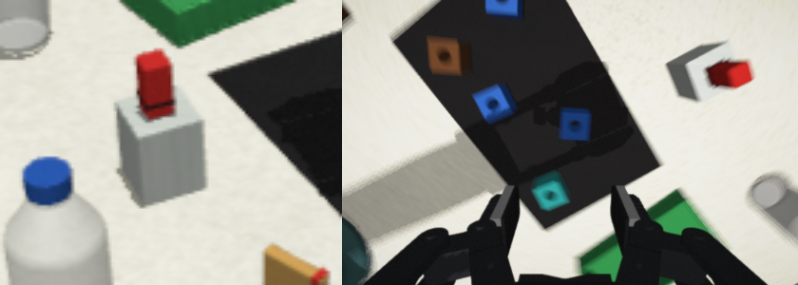

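The scene crop (left) shows the pin upright and fully home in its stand. The wrist view (right) shows the blocks still in place. Next I'll grasp block 1 at (0.512, -0.059), edge angle -37.5°.

Call:
servo_tool(
  deltas=[0.0103,-0.0095,-0.03,0,0,-3,0.0103,-0.0095,-0.07,0,0,-3,0.0103,-0.0095,-0.11,0,0,-3,0.0103,-0.0095,-0.15,0,0,-3,0.0103,-0.0095,-0.16,0,0,-3],
)

```text
time: 19.45
position: [0.5084, -0.0588, 0.0592]
eef_rot: [2.975, -1.005, -0.013]
contact_force: [-1.0, 0.9, 0.6]
grip_width: 0.0558
```

Call:
servo_tool(
  deltas=[0,0,-0.015,0,0,0,0,0,-0.03,0,0,0,0,0,-0.045,0,0,0,0,0,-0.055,0,0,0,0,0,-0.055,0,0,0],
)

```text
time: 19.95
position: [0.5117, -0.0592, 0.0083]
eef_rot: [2.976, -1.007, -0.002]
contact_force: [0.3, 0.2, 0.3]
grip_width: 0.0554
```

Call:
servo_tool(
  deltas=[0,0,0,0,0,0,0,0,0,0,0,0,0,0,0,0,0,0,0,0,0,0,0,0,0,0,0,0,0,0],
  jaw=1,
)

```text
time: 20.45
position: [0.5131, -0.0594, 0.01]
eef_rot: [-2.975, 1.007, -0.004]
contact_force: [0.5, 0.3, 5.6]
grip_width: 0.035
```

Call:
servo_tool(
  deltas=[0,0,0.02,0,0,0,0,0,0.04,0,0,0,0,0,0.07,0,0,0,0,0,0.1,0,0,0,0,0,0.12,0,0,0],
)

```text
time: 20.95
position: [0.5123, -0.0592, 0.1307]
eef_rot: [-2.975, 1.008, -0.003]
contact_force: [1.1, 0.1, -1.2]
grip_width: 0.0354
```

```bash
python3 - <<'E'
from h import *
o=st()
E
```

```text
t 20.95 p [ 0.5123 -0.0592  0.1307] xdir -37.4 zax [ 0.002 -0.    -1.   ] F [ 1.1  0.1 -1.2] M [ 0.04 -0.01  0.02] w 0.0354 j [-0.16  0.05  2.05  0.    1.04  0.49]
```

Call:
servo_tool(
  deltas=[0.003,-0.03,0,0,0,6,0.006,-0.06,0,0,0,12,0.009,-0.09,0,0,0,18,0.012,-0.12,0,0,0,24,0.0145,-0.144,0,0,0,28],
)

```text
time: 21.45
position: [0.5259, -0.2045, 0.1284]
eef_rot: [-3.131, 0.253, 0.001]
contact_force: [0.6, 0.6, -1.0]
grip_width: 0.0356
```

Call:
servo_tool(
  deltas=[0.003,-0.03,0,0,0,4,0.006,-0.06,0,0,0,8,0.009,-0.09,0,0,0,12,0.0125,-0.104,0,0,0,16,0.0125,-0.104,0,0,0,16],
)

```text
time: 21.95
position: [0.5387, -0.3089, 0.1283]
eef_rot: [3.136, 0.177, -0.001]
contact_force: [0.0, 1.2, -0.3]
grip_width: 0.0349
```

Call:
servo_tool(
  deltas=[0,0,-0.02,0,0,0,0,0,-0.04,0,0,0,0,0,-0.06,0,0,0,0,0,-0.08,0,0,0,0,0,-0.09,0,0,0],
)

```text
time: 22.45
position: [0.537, -0.3049, 0.0363]
eef_rot: [-3.134, -0.179, 0.006]
contact_force: [-0.7, 0.6, -1.4]
grip_width: 0.0348
```

Call:
servo_tool(
  deltas=[0,0,-0.008,0,0,0,0,0,-0.016,0,0,0,0,0,-0.022,0,0,0,0,0,-0.0245,0,0,0,0,0,-0.0245,0,0,0],
)

```text
time: 22.95
position: [0.5394, -0.3075, 0.0151]
eef_rot: [3.136, 0.18, 0.001]
contact_force: [1.2, -0.5, -0.6]
grip_width: 0.0349
```

Call:
servo_tool(
  deltas=[0,0,0,0,0,0,0,0,0,0,0,0,0,0,0,0,0,0,0,0,0,0,0,0],
  jaw=0.35,
)

```text
time: 23.35
position: [0.5389, -0.3072, 0.0144]
eef_rot: [3.136, 0.18, 0.0]
contact_force: [-0.1, -0.8, 0.5]
grip_width: 0.0557
```

Call:
servo_tool(
  deltas=[0,0,0.03,0,0,0,0,0,0.07,0,0,0,0,0,0.11,0,0,0,0,0,0.15,0,0,0,0,0,0.19,0,0,0],
)

```text
time: 23.85
position: [0.5386, -0.307, 0.2059]
eef_rot: [3.136, 0.18, 0.0]
contact_force: [0.1, 0.3, -0.2]
grip_width: 0.0555
```

Call:
servo_tool(
  deltas=[-0.011,0.035,0,0,0,-2,-0.022,0.07,0,0,0,-4,-0.033,0.105,0,0,0,-6,-0.044,0.14,0,0,0,-8,-0.055,0.175,0.015,0,0,-10],
)

```text
time: 24.35
position: [0.4815, -0.1304, 0.2172]
eef_rot: [-3.139, 0.097, 0.007]
contact_force: [-0.2, 0.9, -0.6]
grip_width: 0.0555
```

Call:
servo_tool(
  deltas=[-0.011,0.035,0,0,0,-2,-0.022,0.07,0,0,0,-4,-0.033,0.105,0,0,0,-6,-0.044,0.14,0,0,0,-7.4,-0.054,0.1625,0,0,0,-7.4],
)

```text
time: 24.85
position: [0.429, 0.0322, 0.2194]
eef_rot: [-3.127, 0.295, -0.0]
contact_force: [-0.0, 0.4, 0.5]
grip_width: 0.0555
```

Call:
servo_tool(
  deltas=[0,0,0,0,0,0,0,0,0,0,0,0,0,0,0,0,0,0],
)

```text
time: 25.15
position: [0.4302, 0.0297, 0.2194]
eef_rot: [3.127, -0.297, 0.001]
contact_force: [-0.5, -0.0, -1.2]
grip_width: 0.0555
```

```bash
python3 - <<'E'
from h import *
o=st(); ci=optics.camera_info('wrist'); im=grab('wrist','w7.png')
for q in [(.44,.0225),(.5262,.114)]:
    u,v=proj(ci,[*q,.038]).astype(int); print(u,v)
    if 12<v<380 and 12<u<620: bore(im,ci,u,v,.038)
blobs(im,(105,120,60),(125,255,255),ci,.038,None,150)
ct=optics.camera_info('top');t=grab('top','t7.png')
print('rinse blk');blobs(t,(105,120,100),(125,255,255),ct,.043,(420,180,510,310))
print('green');blobs(t,(50,100,50),(75,255,255),ct,.035,(420,180,510,310),100)
print('pin');blobs(t,(0,180,120),(8,255,255),ct,.110,(340,130,400,180),8)
E
```

```text
t 25.15 p [0.4302 0.0297 0.2194] xdir -10.8 zax [ 0. -0. -1.] F [-0.5 -0.  -1.2] M [ 0.02 -0.04 -0.04] w 0.0555 j [ 0.01 -0.21  2.11 -0.    1.24  0.2 ]
323 184
bore px [323.3 183.4] bbox [  3   3  17  16 215] pos [0.44   0.0233 0.038 ]
404 61
bore px [404.5  61.5] bbox [  2   1  20  22 347] pos [0.5259 0.1143 0.038 ]
[0.4407 0.0256 0.038 ] [0.0354 0.0429] [-10.8 -99.4] [323.5 180.5] 1720.5
[0.5236 0.114  0.038 ] [0.0401 0.0403] [ 49.3 -37.8] [401.9  61.9] 2357.5
rinse blk
[ 0.5386 -0.3107  0.043 ] [0.0357 0.0347] [ -83.5 -175. ] [463.4 223.3] 222.0
green
[ 0.4897 -0.3132  0.035 ] [0.1213 0.208 ] [ -82.4 -173.9] [463.8 245.9] 4909.5
pin
[ 0.6772 -0.0917  0.11  ] [0.0166 0.0189] [-89.9 179.7] [367.  155.5] 59.5
```

Call:
servo_tool(
  deltas=[0.0098,-0.0068,-0.03,0,0,0,0.0098,-0.0068,-0.07,0,0,0,0.0098,-0.0068,-0.11,0,0,0,0.0098,-0.0068,-0.15,0,0,0,0.0098,-0.0068,-0.155,0,0,0],
)

```text
time: 25.75
position: [0.435, 0.0227, 0.0594]
eef_rot: [3.126, -0.299, -0.017]
contact_force: [-1.3, -0.5, -0.4]
grip_width: 0.0557
```

Call:
servo_tool(
  deltas=[0,0,-0.015,0,0,0,0,0,-0.03,0,0,0,0,0,-0.045,0,0,0,0,0,-0.055,0,0,0,0,0,-0.055,0,0,0],
)

```text
time: 26.25
position: [0.4395, 0.0232, 0.0091]
eef_rot: [3.127, -0.297, -0.002]
contact_force: [-0.3, -0.0, 0.2]
grip_width: 0.0557
```

Call:
servo_tool(
  deltas=[0,0,0,0,0,0,0,0,0,0,0,0,0,0,0,0,0,0,0,0,0,0,0,0,0,0,0,0,0,0],
  jaw=1,
)

```text
time: 26.75
position: [0.441, 0.0235, 0.0105]
eef_rot: [-3.128, 0.296, -0.004]
contact_force: [-0.1, -1.2, 6.3]
grip_width: 0.0352
```

Call:
servo_tool(
  deltas=[0,0,0.02,0,0,0,0,0,0.04,0,0,0,0,0,0.07,0,0,0,0,0,0.1,0,0,0,0,0,0.12,0,0,0],
)

```text
time: 27.25
position: [0.4402, 0.0236, 0.1313]
eef_rot: [-3.127, 0.296, -0.003]
contact_force: [0.9, 0.1, -0.6]
grip_width: 0.0351
```

```bash
python3 - <<'E'
from h import *
o=st()
E
```

```text
t 27.25 p [0.4402 0.0236 0.1313] xdir -10.8 zax [ 0.002  0.    -1.   ] F [ 0.9  0.1 -0.6] M [-0.02  0.03 -0.05] w 0.0351 j [-0.   -0.1   2.19  0.    1.05  0.19]
```

Call:
servo_tool(
  deltas=[0,-0.035,0,0,0,2,0,-0.07,0,0,0,4,0,-0.105,0,0,0,6,0,-0.14,0,0,0,8,0,-0.175,0,0,0,9],
)

```text
time: 27.75
position: [0.4391, -0.1526, 0.1292]
eef_rot: [-3.141, 0.048, 0.0]
contact_force: [-0.6, 0.5, 0.2]
grip_width: 0.0347
```

Call:
servo_tool(
  deltas=[0,-0.035,0,0,0,2,0,-0.07,0,0,0,4,0,-0.105,0,0,0,6,0.002,-0.14,0,0,0,8,0.002,-0.1655,0,0,0,8.4],
)

```text
time: 28.25
position: [0.4414, -0.3189, 0.1292]
eef_rot: [3.136, 0.18, 0.0]
contact_force: [0.7, 0.5, -0.5]
grip_width: 0.035
```

Call:
servo_tool(
  deltas=[0,0,0,0,0,0,0,0,-0.03,0,0,0,0,0,-0.05,0,0,0,0,0,-0.075,0,0,0,0,0,-0.09,0,0,0],
)

```text
time: 28.75
position: [0.4403, -0.3151, 0.0371]
eef_rot: [-3.134, -0.181, 0.004]
contact_force: [-0.7, 0.3, -0.5]
grip_width: 0.0348
```

Call:
servo_tool(
  deltas=[0,0,-0.008,0,0,0,0,0,-0.016,0,0,0,0,0,-0.022,0,0,0,0,0,-0.0245,0,0,0,0,0,-0.0245,0,0,0],
)

```text
time: 29.25
position: [0.4423, -0.3174, 0.0156]
eef_rot: [3.136, 0.18, 0.002]
contact_force: [0.4, 0.5, -1.4]
grip_width: 0.0352
```

Call:
servo_tool(
  deltas=[0,0,0,0,0,0,0,0,0,0,0,0,0,0,0,0,0,0,0,0,0,0,0,0],
  jaw=0.35,
)

```text
time: 29.65
position: [0.4417, -0.317, 0.0149]
eef_rot: [3.136, 0.18, 0.0]
contact_force: [-0.5, -0.2, 0.6]
grip_width: 0.0559
```

Call:
servo_tool(
  deltas=[0,0,0.03,0,0,0,0,0,0.07,0,0,0,0,0,0.11,0,0,0,0,0,0.15,0,0,0,0,0,0.19,0,0,0],
)

```text
time: 30.15
position: [0.4414, -0.3168, 0.2064]
eef_rot: [-3.136, -0.18, -0.0]
contact_force: [-0.2, -0.4, -0.3]
grip_width: 0.0551
```

Call:
servo_tool(
  deltas=[0.007,0.044,0.003,0,0,-4.4,0.014,0.088,0.006,0,0,-8.8,0.022,0.132,0.009,0,0,-13.2,0.03,0.176,0.012,0,0,-17.6,0.037,0.22,0.015,0,0,-22],
)

```text
time: 30.65
position: [0.4787, -0.0954, 0.2201]
eef_rot: [3.112, -0.427, 0.001]
contact_force: [0.6, -0.2, -0.1]
grip_width: 0.0557
```

Call:
servo_tool(
  deltas=[0.007,0.044,0,0,0,-4.4,0.014,0.088,0,0,0,-8.8,0.022,0.132,0,0,0,-13.2,0.03,0.176,0,0,0,-17.6,0.037,0.2195,0,0,0,-22.6],
)

```text
time: 31.15
position: [0.5157, 0.1245, 0.2199]
eef_rot: [-2.968, 1.028, -0.001]
contact_force: [0.8, -0.4, 0.2]
grip_width: 0.0553
```

Call:
servo_tool(
  deltas=[0,0,0,0,0,0,0,0,0,0,0,0,0,0,0,0,0,0],
)

```text
time: 31.45
position: [0.5153, 0.1218, 0.2195]
eef_rot: [2.97, -1.023, -0.0]
contact_force: [1.0, -0.2, -0.8]
grip_width: 0.0554
```

```bash
python3 - <<'E'
from h import *
o=st(); ci=optics.camera_info('wrist'); im=grab('wrist','w8.png')
for q in [(.5262,.114)]:
    u,v=proj(ci,[*q,.038]).astype(int); print(u,v)
    bore(im,ci,u,v,.038)
blobs(im,(105,120,60),(125,255,255),ci,.038,None,150)
ct=optics.camera_info('top');t=grab('top','t8.png')
print('rinse blk');blobs(t,(105,120,100),(125,255,255),ct,.043,(420,180,510,310))
E
```

```text
t 31.45 p [0.5153 0.1218 0.2195] xdir -38.0 zax [-0.001 -0.001 -1.   ] F [ 1.  -0.2 -0.8] M [-0.02  0.01  0.  ] w 0.0554 j [ 0.19 -0.    1.93 -0.    1.22  0.85]
326 178
bore px [326.2 177.7] bbox [  3   3  17  17 222] pos [0.5264 0.1147 0.038 ]
[0.5279 0.1162 0.038 ] [0.0353 0.0416] [ -38.  -126.4] [326.5 175. ] 1687.5
rinse blk
[ 0.4421 -0.3194  0.043 ] [0.036  0.0363] [ -82.8 -174.2] [468.3 267.5] 242.5
[ 0.5127 -0.2826  0.043 ] [0.0364 0.0356] [ -78.6 -169.8] [450.8 235.1] 237.5
```

Block 1 was nudged inside the rinse tray, but its apparent size shows it still flat. I'll verify that later. Now block 3.

Call:
servo_tool(
  deltas=[0.0108,-0.0073,-0.03,0,0,0,0.0108,-0.0073,-0.07,0,0,0,0.0108,-0.0073,-0.11,0,0,0,0.0108,-0.0073,-0.15,0,0,0,0.0108,-0.0073,-0.155,0,0,0],
)

```text
time: 32.05
position: [0.5215, 0.113, 0.0595]
eef_rot: [2.964, -1.025, -0.015]
contact_force: [-0.8, -0.6, -0.2]
grip_width: 0.0555
```

Call:
servo_tool(
  deltas=[0,0,-0.015,0,0,0,0,0,-0.03,0,0,0,0,0,-0.045,0,0,0,0,0,-0.055,0,0,0,0,0,-0.055,0,0,0],
)

```text
time: 32.55
position: [0.5253, 0.1151, 0.0084]
eef_rot: [2.969, -1.023, -0.004]
contact_force: [0.1, -0.1, 0.8]
grip_width: 0.0552
```

Call:
servo_tool(
  deltas=[0,0,0,0,0,0,0,0,0,0,0,0,0,0,0,0,0,0,0,0,0,0,0,0,0,0,0,0,0,0],
  jaw=1,
)

```text
time: 33.05
position: [0.5271, 0.1154, 0.0105]
eef_rot: [-2.97, 1.023, -0.002]
contact_force: [0.0, 0.3, 3.3]
grip_width: 0.0352
```

Call:
servo_tool(
  deltas=[0,0,0.02,0,0,0,0,0,0.04,0,0,0,0,0,0.07,0,0,0,0,0,0.1,0,0,0,0,0,0.12,0,0,0],
)

```text
time: 33.55
position: [0.5272, 0.1154, 0.1319]
eef_rot: [-2.969, 1.023, -0.003]
contact_force: [-0.4, 0.1, -0.5]
grip_width: 0.035
```

```bash
python3 - <<'E'
from h import *
o=st()
E
```

```text
t 33.55 p [0.5272 0.1154 0.1319] xdir -38.0 zax [ 0.002  0.    -1.   ] F [-0.4  0.1 -0.5] M [-0.06  0.01 -0.02] w 0.035 j [ 0.17  0.09  2.   -0.    1.05  0.83]
```

Call:
servo_tool(
  deltas=[0,0.03,0,0,0,6,0,0.06,0,0,0,12,0,0.09,0,0,0,18,0,0.12,0,0,0,24,0,0.14,0,0,0,30],
)

```text
time: 34.05
position: [0.526, 0.257, 0.1296]
eef_rot: [-3.134, 0.211, 0.0]
contact_force: [0.1, -0.4, -1.0]
grip_width: 0.0351
```

Call:
servo_tool(
  deltas=[0,0.03,0,0,0,5,0,0.055,0,0,0,10,0,0.06,0,0,0,13,0,0.06,0,0,0,13,0,0.06,-0.01,0,0,13],
)

```text
time: 34.55
position: [0.5273, 0.3156, 0.1207]
eef_rot: [-3.138, -0.135, -0.004]
contact_force: [0.9, -0.6, -0.3]
grip_width: 0.0349
```

Call:
servo_tool(
  deltas=[0,0,-0.01,0,0,0,0,0,-0.03,0,0,0,0,0,-0.05,0,0,0,0,0,-0.07,0,0,0,0,0,-0.08,0,0,0],
)

```text
time: 35.05
position: [0.5244, 0.3133, 0.0365]
eef_rot: [3.136, 0.134, -0.007]
contact_force: [-1.2, -0.3, -1.0]
grip_width: 0.0349
```

Call:
servo_tool(
  deltas=[0,0,-0.008,0,0,0,0,0,-0.016,0,0,0,0,0,-0.022,0,0,0,0,0,-0.0245,0,0,0,0,0,-0.0245,0,0,0],
)

```text
time: 35.55
position: [0.5269, 0.3155, 0.0158]
eef_rot: [-3.138, -0.136, -0.001]
contact_force: [-0.6, -0.9, -0.5]
grip_width: 0.035
```

Call:
servo_tool(
  deltas=[0,0,0,0,0,0,0,0,0,0,0,0,0,0,0,0,0,0,0,0,0,0,0,0],
  jaw=0.35,
)

```text
time: 35.95
position: [0.5266, 0.3154, 0.0155]
eef_rot: [-3.138, -0.137, -0.001]
contact_force: [1.2, 0.8, -0.6]
grip_width: 0.0558
```

Call:
servo_tool(
  deltas=[0,0,0.03,0,0,0,0,0,0.07,0,0,0,0,0,0.12,0,0,0,0,0,0.17,0,0,0,0,0,0.22,0,0,0],
)

```text
time: 36.45
position: [0.526, 0.3151, 0.2372]
eef_rot: [3.139, 0.137, -0.0]
contact_force: [0.8, 0.7, -1.0]
grip_width: 0.0555
```

Call:
servo_tool(
  deltas=[0.03,-0.035,0.007,0,0,3,0.06,-0.07,0.014,0,0,6,0.09,-0.11,0.02,0,0,9,0.12,-0.145,0.026,0,0,12,0.15,-0.18,0.032,0,0,15],
)

```text
time: 36.95
position: [0.6773, 0.1336, 0.2677]
eef_rot: [-3.093, -0.548, -0.001]
contact_force: [0.6, 1.5, 0.6]
grip_width: 0.0551
```

Call:
servo_tool(
  deltas=[0,0,0,0,0,0,0,0,0,0,0,0,0,0,0,0,0,0],
)

```text
time: 37.25
position: [0.6757, 0.1358, 0.2668]
eef_rot: [-3.093, -0.545, 0.002]
contact_force: [0.2, 0.4, -0.6]
grip_width: 0.0554
```

```bash
python3 - <<'E'
from h import *
o=st(); ci=optics.camera_info('wrist'); im=grab('wrist','w9.png')
print('brass');blobs(im,(12,120,60),(30,255,255),ci,.095,None,60)
print('red .095');blobs(im,(0,150,60),(8,255,255),ci,.095,None,8)
print('red .045');blobs(im,(0,150,60),(8,255,255),ci,.045,None,8)
print('axis guess px',proj(ci,[.693,.126,.095]))
ct=optics.camera_info('top');t=grab('top','t9.png')
print('blue');blobs(t,(105,120,100),(125,255,255),ct,.043,(140,180,510,310))
print(ray(ct,177,137,.15),ray(ct,318,95,.13))
a=np.vstack([im,t[170:310]*1]);c=cv2.resize(a,(640,540)); cv2.imwrite('pics/v9.png',cv2.cvtColor(c,cv2.COLOR_RGB2BGR))
E
```

```text
t 37.25 p [0.6757 0.1358 0.2668] xdir 20.0 zax [-0.001  0.    -1.   ] F [ 0.2  0.4 -0.6] M [-0.04 -0.02  0.02] w 0.0554 j [ 0.16  0.27  1.53  0.    1.34 -0.19]
brass
[0.6942 0.1272 0.095 ] [0.0081 0.0361] [ 20.  -69.1] [327.5 196. ] 337.5
[0.4621 0.1173 0.095 ] [0.0293 0.0302] [ 53.4 -37.7] [ 68.7 117.1] 1015.5
[0.7119 0.2849 0.095 ] [0.0715 0.0339] [ 20.  -62.7] [419.   23.5] 3129.0
[0.6048 0.2548 0.095 ] [0.0754 0.0169] [ 20.  -69.3] [278.5  12. ] 1187.5
red .095
[ 0.6804 -0.0895  0.095 ] [0.0523 0.0223] [97.1  6.3] [244.7 372.7] 591.0
[ 0.6792 -0.0591  0.095 ] [0.0051 0.0176] [87.5 -7.9] [251.8 350.8] 50.0
[0.6836 0.1113 0.095 ] [0.009  0.0029] [84.4 -7.7] [310.7 208.1] 23.0
[0.6869 0.1476 0.095 ] [0.0089 0.0055] [ 20. -69.] [328. 173.] 42.0
red .045
[ 0.6853 -0.137   0.045 ] [0.0606 0.0259] [97.1  6.3] [244.7 372.7] 591.0
[ 0.6839 -0.1017  0.045 ] [0.0059 0.0205] [87.5 -7.9] [251.8 350.8] 50.0
[0.689  0.0957 0.045 ] [0.0105 0.0034] [84.4 -7.7] [310.7 208.1] 23.0
[0.6928 0.1378 0.045 ] [0.0103 0.0063] [ 20. -69.] [328. 173.] 42.0
axis guess px [325.8 197.1]
blue
[ 0.442  -0.3189  0.043 ] [0.0367 0.0367] [ -81.8 -173.1] [468.1 267.6] 250.0
[ 0.5126 -0.2823  0.043 ] [0.0369 0.0356] [ -78.6 -169.8] [450.7 235.2] 241.5
[0.70637966 0.29014644 0.15      ] [0.79860591 0.0101619  0.13      ]
```

View pics/v9.png

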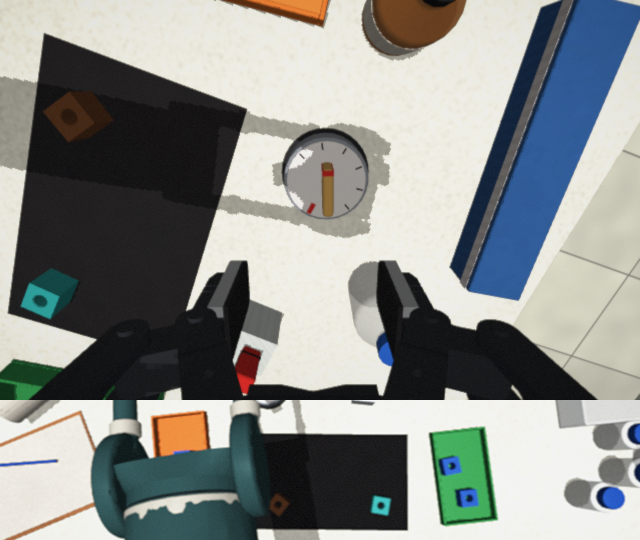

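The rinse tray holds both blocks flat. The key's red end points up at (328,173) and the dial's red mark is at (311,208). I'll fit the dial circle to get the axis.

```bash
python3 - <<'E'
from h import *
ci=optics.camera_info('wrist'); im=cv2.cvtColor(cv2.imread('pics/w9.png'),cv2.COLOR_BGR2RGB)
g=cv2.GaussianBlur(cv2.cvtColor(im,cv2.COLOR_RGB2GRAY),(5,5),1)
for k in [dict(param2=25),dict(param2=15)]:
    c=cv2.HoughCircles(g,cv2.HOUGH_GRADIENT,1.5,10,param1=120,minRadius=34,maxRadius=52,**k)
    if c is None: continue
    for u,v,r in c[0][:5]:
        if abs(u-325)<20 and abs(v-175)<20: print(u,v,r,ray(ci,u,v,.045),np.linalg.norm(ray(ci,u+r,v,.045)-ray(ci,u,v,.045)))
for u,v in [(327.5,176.5),(327.5,216),(328,162)]: print(ray(ci,u,v,.095))
c=im[125:235,265:385]; cv2.imwrite('pics/k9.png',cv2.cvtColor(cv2.resize(c,None,fx=5,fy=5,interpolation=cv2.INTER_NEAREST),cv2.COLOR_RGB2BGR))
E
```

```text
326.25 171.75 44.5 [0.69046818 0.13901666 0.045     ] 0.04603397691526428
323.25 191.25 51.1 [0.69491224 0.11836085 0.045     ] 0.05376572211928946
333.75 186.75 47.8 [0.70352762 0.126719   0.045     ] 0.05009498837501913
326.25 171.75 44.5 [0.69046818 0.13901666 0.045     ] 0.04603397691526428
336.75 173.25 51.1 [0.70124459 0.14126836 0.045     ] 0.05292865618132076
323.25 191.25 51.1 [0.69491224 0.11836085 0.045     ] 0.05376572211928946
339.75 185.25 51.1 [0.708842   0.13038876 0.045     ] 0.05348260602069119
[0.68746497 0.14506394 0.095     ]
[0.70079402 0.10996434 0.095     ]
[0.68321373 0.15750543 0.095     ]
```

View pics/k9.png

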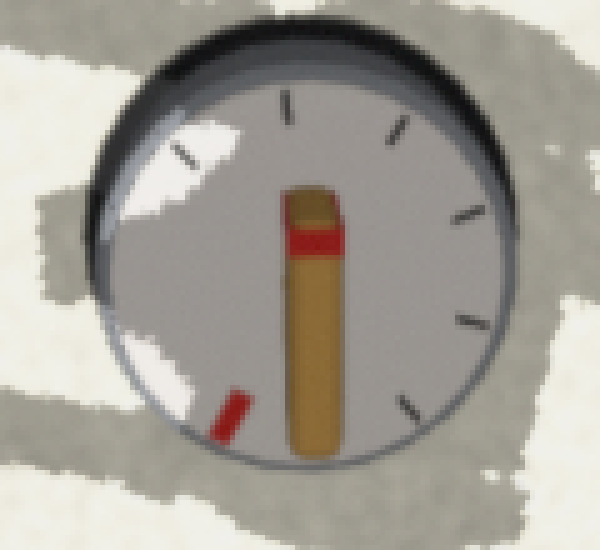

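Axis at about (0.693, 0.1305); the dial centre and wing midpoint agree to 1 mm. The clockwise turn still needed is about 207°. Gripping the key.

Call:
servo_tool(
  deltas=[0.0173,-0.0053,-0.03,0,0,0,0.0173,-0.0053,-0.07,0,0,0,0.0173,-0.0053,-0.11,0,0,0,0.0173,-0.0053,-0.14,0,0,0,0.0173,-0.0053,-0.14,0,0,0],
)

```text
time: 37.85
position: [0.6884, 0.1306, 0.1206]
eef_rot: [-3.093, -0.548, 0.019]
contact_force: [-1.3, -0.4, -1.2]
grip_width: 0.0554
```

Call:
servo_tool(
  deltas=[0,0,-0.015,0,0,0,0,0,-0.03,0,0,0,0,0,-0.045,0,0,0,0,0,-0.06,0,0,0,0,0,-0.065,0,0,0],
)

```text
time: 38.35
position: [0.6924, 0.1297, 0.0599]
eef_rot: [-3.094, -0.545, 0.005]
contact_force: [-0.5, -0.7, -1.4]
grip_width: 0.055
```

Call:
servo_tool(
  deltas=[0,0,0,0,0,0,0,0,0,0,0,0,0,0,0,0,0,0,0,0,0,0,0,0,0,0,0,0,0,0],
  jaw=1,
)

```text
time: 38.85
position: [0.6927, 0.1294, 0.0633]
eef_rot: [3.093, 0.545, -0.004]
contact_force: [-5.5, -1.6, 4.0]
grip_width: 0.0091
```

Call:
servo_tool(
  deltas=[0,0,0,0,0,0,0,0,0,0,0,0,0,0,0,0,0,0],
)

```text
time: 39.15
position: [0.6927, 0.1294, 0.0633]
eef_rot: [3.093, 0.545, -0.004]
contact_force: [-4.7, -2.0, 3.1]
grip_width: 0.0093
```

```bash
python3 - <<'E'
from h import *
o=st()
E
```

```text
t 39.15 p [0.6927 0.1294 0.0633] xdir 20.0 zax [-0.002 -0.001 -1.   ] F [-4.7 -2.   3.1] M [-0.21  0.78  0.09] w 0.0093 j [ 0.15  0.46  1.67 -0.    1.02 -0.2 ]
```

Call:
servo_tool(
  deltas=[0,0,0,0,0,-7,0,0,0,0,0,-14,0,0,0,0,0,-21,0,0,0,0,0,-28,0,0,0,0,0,-35],
)

```text
time: 39.65
position: [0.6928, 0.1294, 0.0633]
eef_rot: [3.113, -0.418, -0.003]
contact_force: [-3.9, -1.3, 3.6]
grip_width: 0.0092
```

Call:
servo_tool(
  deltas=[0,0,0,0,0,-7,0,0,0,0,0,-14,0,0,0,0,0,-21,0,0,0,0,0,-28,0,0,0,0,0,-35],
)

```text
time: 40.15
position: [0.6929, 0.1293, 0.0633]
eef_rot: [2.842, -1.334, -0.002]
contact_force: [-4.6, -1.5, 3.5]
grip_width: 0.0089
```

Call:
servo_tool(
  deltas=[0,0,0,0,0,0,0,0,0,0,0,0],
)

```text
time: 40.35
position: [0.6929, 0.1293, 0.0634]
eef_rot: [2.846, -1.326, -0.002]
contact_force: [-4.5, -3.1, 4.1]
grip_width: 0.0091
```

```bash
python3 - <<'E'
from h import *
o=st()
E
```

```text
t 40.35 p [0.6929 0.1293 0.0634] xdir -50.0 zax [-0.002 -0.001 -1.   ] F [-4.5 -3.1  4.1] M [-0.41  0.72 -0.02] w 0.0091 j [ 0.15  0.46  1.67 -0.    1.02  1.02]
```

Call:
servo_tool(
  deltas=[0,0,0,0,0,0,0,0,0,0,0,0,0,0,0,0,0,0,0,0,0,0,0,0],
  jaw=0.35,
)

```text
time: 40.75
position: [0.6941, 0.1301, 0.0626]
eef_rot: [-2.847, 1.328, -0.001]
contact_force: [0.4, -0.0, 0.1]
grip_width: 0.0555
```

Call:
servo_tool(
  deltas=[0,0,0.02,0,0,0,0,0,0.045,0,0,0,0,0,0.06,0,0,0,0,0,0.06,0,0,8,0,0,0.06,0,0,16],
)

```text
time: 41.25
position: [0.6947, 0.1301, 0.1238]
eef_rot: [-3.006, 0.91, -0.004]
contact_force: [0.4, -0.6, -0.1]
grip_width: 0.0557
```

Call:
servo_tool(
  deltas=[0,0,0,0,0,8,0,0,0,0,0,16,0,0,0,0,0,24,0,0,0,0,0,32,0,0,0,0,0,41],
)

```text
time: 41.75
position: [0.6938, 0.13, 0.1223]
eef_rot: [-3.136, -0.19, -0.0]
contact_force: [-0.2, -0.2, 0.5]
grip_width: 0.0548
```

Call:
servo_tool(
  deltas=[0,0,0,0,0,8,0,0,0,0,0,16,0,0,0,0,0,24,0,0,0,0,0,32,0,0,0,0,0,41],
)

```text
time: 42.25
position: [0.6939, 0.13, 0.1224]
eef_rot: [2.875, 1.266, 0.001]
contact_force: [-0.1, 0.1, -0.4]
grip_width: 0.0554
```

Call:
servo_tool(
  deltas=[0,0,0,0,0,8,0,0,0,0,0,16,0,0,0,0,0,24,0,0,0,0,0,32,0,0,0,0,0,41],
)

```text
time: 42.75
position: [0.6939, 0.13, 0.1223]
eef_rot: [2.258, 2.184, 0.0]
contact_force: [0.3, -0.1, -1.0]
grip_width: 0.0557
```

Call:
servo_tool(
  deltas=[0,0,0,0,0,8,0,0,0,0,0,16,0,0,0,0,0,24,0,0,0,0,0,32,0,0,0,0,0,41],
)

```text
time: 43.25
position: [0.6938, 0.13, 0.1223]
eef_rot: [1.36, 2.832, 0.0]
contact_force: [-0.7, 0.3, 0.3]
grip_width: 0.0554
```

```bash
python3 - <<'E'
from h import *
o=st(); ci=optics.camera_info('wrist'); im=grab('wrist','w10.png')
print('brass');blobs(im,(12,120,60),(30,255,255),ci,.095,(200,60,450,330),60)
print('red');blobs(im,(0,150,60),(8,255,255),ci,.095,(200,60,450,330),8)
E
```

```text
t 43.25 p [0.6938 0.13   0.1223] xdir 128.7 zax [ 0.  0. -1.] F [-0.7  0.3  0.3] M [ 0.02 -0.02  0.04] w 0.0554 j [ 0.15  0.4   1.63  0.    1.11 -2.1 ]
brass
[0.6763 0.2075 0.095 ] [0.0097 0.0075] [168.6  73.7] [444.2 305. ] 70.0
[0.6878 0.1246 0.095 ] [0.0088 0.0476] [131.1  41.3] [312.3 230.5] 1395.0
red
[0.7074 0.1417 0.095 ] [0.009  0.0054] [128.7  39.2] [314.5 277.5] 124.0
[0.677  0.0923 0.095 ] [0.0031 0.0085] [175.8  85. ] [274.3 177.3] 94.5
```

Call:
servo_tool(
  deltas=[-0.001,-0.0007,-0.015,0,0,0,-0.001,-0.0007,-0.03,0,0,0,-0.001,-0.0007,-0.045,0,0,0,-0.001,-0.0007,-0.06,0,0,0,-0.001,-0.0007,-0.061,0,0,0],
)

```text
time: 43.8
position: [0.6899, 0.1288, 0.0568]
eef_rot: [-1.367, -2.822, 0.006]
contact_force: [-0.7, 0.4, -0.8]
grip_width: 0.0557
```

Call:
servo_tool(
  deltas=[0,0,0,0,0,0,0,0,0,0,0,0,0,0,0,0,0,0,0,0,0,0,0,0,0,0,0,0,0,0],
  jaw=1,
)

```text
time: 44.3
position: [0.6934, 0.1297, 0.0626]
eef_rot: [1.368, 2.827, 0.002]
contact_force: [-1.1, 1.6, 3.8]
grip_width: 0.0094
```

Call:
servo_tool(
  deltas=[0,0,0,0,0,0,0,0,0,0,0,-7,0,0,0,0,0,-14,0,0,0,0,0,-21,0,0,0,0,0,-28],
)

```text
time: 44.8
position: [0.6936, 0.1293, 0.0626]
eef_rot: [2.016, 2.407, 0.002]
contact_force: [-0.7, 0.7, 6.2]
grip_width: 0.0092
```

Call:
servo_tool(
  deltas=[0,0,0,0,0,-8,0,0,0,0,0,-16,0,0,0,0,0,-24,0,0,0,0,0,-32,0,0,0,0,0,-40],
)

```text
time: 45.3
position: [0.6935, 0.1287, 0.0626]
eef_rot: [2.718, 1.572, 0.002]
contact_force: [-0.7, -1.2, 5.8]
grip_width: 0.0091
```

Call:
servo_tool(
  deltas=[0,0,0,0,0,0,0,0,0,0,0,0],
)

```text
time: 45.5
position: [0.6935, 0.1287, 0.0626]
eef_rot: [2.714, 1.579, 0.002]
contact_force: [-1.1, -1.2, 5.0]
grip_width: 0.009
```

```bash
python3 - <<'E'
from h import *
o=st(); print(o['joint_torque'])
E
```

```text
t 45.5 p [0.6935 0.1287 0.0626] xdir 60.4 zax [ 0.002 -0.001 -1.   ] F [-1.1 -1.2  5. ] M [-0.22  0.25 -0.08] w 0.009 j [ 0.15  0.46  1.67 -0.    1.01 -0.9 ]
[ 6.24159928e-01 -5.40078521e+01 -3.09466445e+01  2.41919663e-01
 -4.94626444e-01 -1.37074283e-02]
```

Call:
servo_tool(
  deltas=[0,0,0,0,0,0,0,0,0,0,0,0,0,0,0,0,0,0,0,0,0,0,0,0],
  jaw=0.35,
)

```text
time: 45.9
position: [0.6925, 0.1292, 0.0609]
eef_rot: [-2.716, -1.579, 0.001]
contact_force: [-0.3, 0.6, -1.1]
grip_width: 0.0555
```

Call:
servo_tool(
  deltas=[0,0,0,0,0,0,0,0,0,0,0,0,0,0,0,0,0,0,0,0,0,0,0,0,0,0,0,0,0,0],
  jaw=1,
)

```text
time: 46.4
position: [0.6927, 0.1291, 0.0614]
eef_rot: [2.716, 1.579, -0.0]
contact_force: [-0.8, -1.3, 0.2]
grip_width: 0.0093
```

Call:
servo_tool(
  deltas=[0,0,0,0,0,0,0,0,0,0,0,-7,0,0,0,0,0,-14,0,0,0,0,0,-21,0,0,0,0,0,-28],
)

```text
time: 46.9
position: [0.6927, 0.1292, 0.0613]
eef_rot: [3.019, 0.868, -0.0]
contact_force: [-0.1, -0.4, 0.5]
grip_width: 0.0089
```

Call:
servo_tool(
  deltas=[0,0,0,0,0,-7,0,0,0,0,0,-14,0,0,0,0,0,-21,0,0,0,0,0,-28,0,0,0,0,0,-32],
)

```text
time: 47.4
position: [0.6926, 0.1291, 0.0613]
eef_rot: [3.141, 0.004, -0.0]
contact_force: [-0.8, -0.4, 1.0]
grip_width: 0.0089
```

```bash
python3 - <<'E'
from h import *
o=st(); print(np.round(o['joint_torque'],2))
E
```

```text
t 47.4 p [0.6926 0.1291 0.0613] xdir 0.1 zax [-0. -0. -1.] F [-0.8 -0.4  1. ] M [-0.12  0.08  0.18] w 0.0089 j [ 0.15  0.46  1.68 -0.    1.01  0.15]
[  0.24 -56.83 -32.63   0.23  -0.29  -0.29]
```

Call:
servo_tool(
  deltas=[0,0,0,0,0,-1,0,0,0,0,0,-2,0,0,0,0,0,-3,0,0,0,0,0,-4,0,0,0,0,0,-4],
)

```text
time: 47.9
position: [0.6927, 0.1291, 0.0613]
eef_rot: [3.14, -0.101, -0.0]
contact_force: [-2.4, -0.9, 2.0]
grip_width: 0.0091
```

```bash
python3 - <<'E'
from h import *
o=st(); print(np.round(o['joint_torque'],2))
E
```

```text
t 47.9 p [0.6927 0.1291 0.0613] xdir -3.7 zax [-0. -0. -1.] F [-2.4 -0.9  2. ] M [-0.17  0.23 -0.02] w 0.0091 j [ 0.15  0.46  1.68 -0.    1.01  0.21]
[  0.77 -56.33 -32.68   0.32  -0.55   0.1 ]
```

Call:
servo_tool(
  deltas=[0,0,0,0,0,-1,0,0,0,0,0,-2,0,0,0,0,0,-3,0,0,0,0,0,-3],
)

```text
time: 48.3
position: [0.6927, 0.1291, 0.0613]
eef_rot: [3.136, -0.183, -0.0]
contact_force: [-2.0, -1.9, 2.8]
grip_width: 0.0091
```

```bash
python3 - <<'E'
from h import *
o=st(); print(np.round(o['joint_torque'],2))
E
```

```text
t 48.3 p [0.6927 0.1291 0.0613] xdir -6.7 zax [-0. -0. -1.] F [-2.  -1.9  2.8] M [-0.28  0.35 -0.02] w 0.0091 j [ 0.15  0.46  1.68 -0.    1.01  0.27]
[  1.03 -55.96 -32.72   0.42  -0.74   0.09]
```

Call:
servo_tool(
  deltas=[0,0,0,0,0,-1,0,0,0,0,0,-2,0,0,0,0,0,-3,0,0,0,0,0,-3],
)

```text
time: 48.7
position: [0.6927, 0.1291, 0.0613]
eef_rot: [3.13, -0.262, -0.0]
contact_force: [-3.2, -1.9, 2.3]
grip_width: 0.0093
```

```bash
python3 - <<'E'
from h import *
o=st(); print(np.round(o['joint_torque'],2))
E
```

```text
t 48.7 p [0.6927 0.1291 0.0613] xdir -9.6 zax [-0.    -0.001 -1.   ] F [-3.2 -1.9  2.3] M [-0.34  0.37  1.09] w 0.0093 j [ 0.15  0.46  1.68 -0.    1.01  0.32]
[  0.14 -55.53 -32.72   1.06  -0.94   1.16]
```

Call:
servo_tool(
  deltas=[0,0,0,0,0,-1,0,0,0,0,0,-2,0,0,0,0,0,-3,0,0,0,0,0,-3],
)

```text
time: 49.1
position: [0.6927, 0.1291, 0.0615]
eef_rot: [3.122, -0.344, 0.0]
contact_force: [-3.1, -2.4, 4.3]
grip_width: 0.0093
```

```bash
python3 - <<'E'
from h import *
o=st(); print(np.round(o['joint_torque'],2))
E
```

```text
t 49.1 p [0.6927 0.1291 0.0615] xdir -12.6 zax [ 0.    -0.001 -1.   ] F [-3.1 -2.4  4.3] M [-0.44  0.57  2.12] w 0.0093 j [ 0.15  0.46  1.68 -0.    1.01  0.37]
[ -0.66 -54.72 -32.6    1.73  -1.23   2.22]
```

Mz jumped from 0 to 1.1 and then 2.1 N m past xdir of about -7°, so the key is at its stop. Releasing and checking.

Call:
servo_tool(
  deltas=[0,0,0,0,0,0,0,0,0,0,0,0,0,0,0,0,0,0,0,0,0,0,0,0],
  jaw=0.35,
)

```text
time: 49.5
position: [0.6929, 0.1294, 0.0611]
eef_rot: [-3.122, 0.348, -0.0]
contact_force: [-0.7, -0.0, 1.1]
grip_width: 0.0554
```

Call:
servo_tool(
  deltas=[0,0,0.02,0,0,0,0,0,0.06,0,0,0,0,0,0.1,0,0,0,0,0,0.15,0,0,0,0,0,0.19,0,0,0],
)

```text
time: 50.0
position: [0.6933, 0.1294, 0.2543]
eef_rot: [-3.121, 0.347, -0.004]
contact_force: [1.4, -0.5, -0.1]
grip_width: 0.0554
```

Call:
servo_tool(
  deltas=[-0.02,0.005,0,0,0,0,-0.02,0.005,0,0,0,0,-0.02,0.005,0,0,0,0,-0.02,0.005,0,0,0,0],
)

```text
time: 50.4
position: [0.6723, 0.134, 0.2493]
eef_rot: [3.122, -0.346, -0.004]
contact_force: [-0.7, 0.2, -0.6]
grip_width: 0.0555
```

```bash
python3 - <<'E'
from h import *
o=st(); ci=optics.camera_info('wrist'); im=grab('wrist','w11.png')
u,v=proj(ci,[.693,.13,.07]).astype(int); c=cv2.resize(im[v-50:v+50,u-50:u+50],(400,400),interpolation=cv2.INTER_CUBIC)
s=grab('scene','s11.png'); k=np.zeros((400,800,3),np.uint8); k[:,:400]=c; k[:,400:]=cv2.resize(s[140:400,210:530],(400,325))[0:325].__class__ and cv2.resize(s[140:400,210:530],(400,400))
cv2.imwrite('pics/v11.png',cv2.cvtColor(k,cv2.COLOR_RGB2BGR))
print('brass');blobs(im,(12,120,60),(30,255,255),ci,.095,(u-60,v-60,u+60,v+60),60)
print('red');blobs(im,(0,150,60),(8,255,255),ci,.095,(u-60,v-60,u+60,v+60),8)
E
```

```text
t 50.4 p [0.6723 0.134  0.2493] xdir -12.7 zax [-0.002 -0.    -1.   ] F [-0.7  0.2 -0.6] M [-0.05  0.03  0.02] w 0.0555 j [ 0.16  0.28  1.56 -0.    1.31  0.38]
brass
[0.6939 0.1352 0.095 ] [0.0092 0.0438] [ -9.1 -97.8] [336.5 178.9] 486.5
red
[0.6908 0.1105 0.095 ] [0.0095 0.0051] [ -5.9 -95.1] [338.7 207.1] 45.0
```

View pics/v11.png

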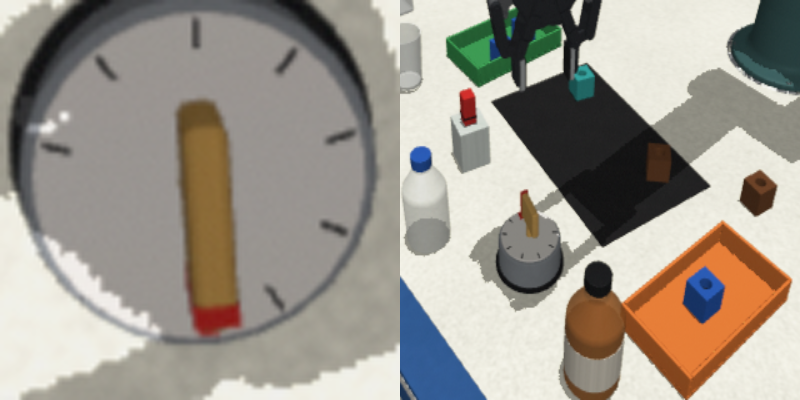

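```bash
python3 - <<'E'
from h import *
ct=optics.camera_info('top')
im=cv2.cvtColor(cv2.imread('pics/top0.png'),cv2.COLOR_BGR2RGB); print('start, all');blobs(im,(105,120,60),(125,255,255),ct,.038,None,60)
t=grab('top');print('now');blobs(t,(105,120,60),(125,255,255),ct,.043,(130,170,520,320),60)
blobs(t,(0,180,120),(8,255,255),ct,.110,(340,130,400,180),8)
E
```

```text
start, all
[ 0.223  -0.5921  0.038 ] [0.1865 0.1224] [-89.8 177.1] [596. 370.] 3515.5
[0.4383 0.0205 0.038 ] [0.0403 0.0407] [ -11.1 -101.1] [313.1 268.6] 300.5
[ 0.4426 -0.6378  0.038 ] [0.0462 0.0458] [-89.8 177.3] [612.5 267.5] 360.5
[ 0.5104 -0.0621  0.038 ] [0.0399 0.0402] [ -36.9 -126.8] [350.5 235.9] 300.0
[0.5244 0.112  0.038 ] [0.04   0.0403] [ -38.2 -128.3] [271.9 229.3] 298.0
[ 0.5849 -0.6977  0.038 ] [0.0111 0.0401] [-89.9 177.1] [636.5 203. ] 71.5
[0.8286 0.0118 0.038 ] [0.0308 0.0308] [ -44.2 -135.5] [317.5  95. ] 141.0
[0.8954 0.2221 0.038 ] [0.3027 0.0598] [ -81.3 -171.5] [225.3  66.2] 3207.5
now
[ 0.4423 -0.3163  0.043 ] [0.0424 0.0371] [ -83.6 -175. ] [466.9 267.4] 281.0
[ 0.5121 -0.28    0.043 ] [0.0416 0.0356] [ -78.6 -169.8] [449.7 235.4] 270.0
[ 0.6762 -0.0913  0.11  ] [0.0193 0.0177] [ -9.6 -99.5] [366.8 156. ] 64.0
```

Only three blue blocks exist; the other blue blobs are caps, the rack and a box. Both rinse blocks are in the green tray and the pin is home. Handing in.

```bash
python3 -c "
from h import *
print(ticket.sign_off())"
```

```text
the job is handed in; nothing more can be done
None
```

The job is done and handed in, at about 50 s of the 210 s allowed; no verdict was reported. I found three blue blocks on the bench and probed all of them.

- **Rinse tray:** two blocks are drilled through. The pin went down to about 10 mm above the bench in each with no force, and both are now in the green tray.
- **Reject tray:** one block is blind. The pin hit solid at 22 mm above the bench with about 10 N, and the block is now in the orange tray.
- **Pin:** it is back upright in its stand. The handle came down to the height it was first gripped at, and the scene picture shows it home.
- **Timer key:** I wound it clockwise in three partial turns, about 207° in all. The turning moment rose to 2.1 N m at the stop. After release the red end covers the red mark, at about -96.4° against the mark measured at -96.6°.

**Checks that differed:** one block in the rinse tray was shifted about 3.5 cm while the robot was away from it. It is still flat inside the tray, near the wall, so I left it. In the last top-camera check no blue blob showed up in the orange tray. The last scene picture shows the reject block lying clearly inside it.

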